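# Hook the feeder's gate spring and charge its hopper

### The arm

A 6-joint arm with a two-finger parallel gripper is mounted at the origin on the work surface. World frame = base frame: x ahead of the robot, y to its left, z up, the work surface at z = 0. Lengths are in m, angles in degrees, forces in N, time in s.
With the tool pointing down it reaches from about 0.4 to 0.825 m from the base axis. Payload 7 kg.
Tool frame: the origin (TCP) lies at the very end of the fingers, on their centre line; the grasp point (between the pads) lies 19 mm behind it; y points along the fingers, x is the direction in which the jaws open and shut, and the axes are right-handed (so a half turn about y gives the same grasp; the last joint's range is limited). The gripper opens to 88 mm and grips with 3 to 60 N. Pads are 19 mm wide; open, the fingers measure 130 mm over their backs; the gripper's body (78 mm by 193 mm) begins 47 mm behind the grasp point.
Start: joints at [-48.008, 20.546, 0.682, 0, -70.136, -16.507], TCP at [0.29, -0.609, 0.227] pointing down, gripper open.
Joint ranges: [-176.03, 176.03], [-82.01, 121.73], [-58.28, 71.71], [-173.87, 95.51], [-174.79, -0.11], [-173.66, 173.66]. Speed limits (degrees/s): [136.94, 136.94, 172.46, 180, 180, 180].

### API

Orientations are given as [roll, pitch, yaw] about the fixed x, y, z axes, in that order (R = Rz(yaw) Ry(pitch) Rx(roll)).
In Python, from plant import ctrl gives the robot as it stands.
- The arm moves only by the shell command python3 -m crank 'ROWS'. ROWS is JSON, a list that holds one entry, the list of rows, each a list of 5 numbers: the closure, from -1 (fully open) to 1 (shut), then the shift along the tool's x, y, z in mm, then the turn about the tool's y in rad. In form: [[[claw, x, y, z, turn], ...]]. A call has 1 to 12 rows; each row is the pose to reach, as a shift and turn from the pose commanded when the call began, along the tool's axes at that moment; what a row does not reach only later rows make up. A row lasts 1/8 s, in which the tool goes at most 62.5 mm and 10.7 degrees, less where a joint would pass 70% of its speed; a pose out of reach is approached as far as the arm can. A call with a gripper value outside its range is refused whole. The fingers move at their own pace and stop on an object; the grip force is fixed at half the most. Time passes only in rows, so rows that repeat a pose let the fingers close. It gives the time, the measured TCP pose, the force and the opening at its end, in the units of the state.
- ctrl.get_obs(): the state, without advancing time (a new reading comes with each control period).
- ctrl.snapshot(name): name is "side" or "top"; returns the picture (480x640x3 uint8, red, green, blue); there is no depth.
- ctrl.camera_model(name): a dict with "fx", "fy", "cx", "cy" (pixels), "origin" and "orientation" of the camera in the world. Camera axes: x right, y down, z forward; pixel columns grow to the right and rows downward; lengths in m; the calibration is good to about 2 mm. A picture is of the moment at which its call begins. camera_model takes no time and is no camera call.
- ctrl.close_job(): hands the job in, once; it reports no verdict.
Trained networks look in the newest picture that a camera, given by its name, has taken for a name from the list of things; names that differ only in an ending like _2 or _b are one class to them, and where a whole thing is asked for, a point or a joint stands for the part that bears it (a point fixed in the world has none). Each returns a list of dicts, best first, with "confidence" (0 to 1); they miss things now and then, are a little off and sometimes report something else, mostly with a low value. They report only what shows in the picture. A call takes as long as a camera call.
- ctrl.find_in(camera, name): "extent" ([left, top, width, height] in pixels, round what is visible of it).
The state is a dict: "clock": time; "joint_pos": joint angles; "qvel": joint speeds; "tau": joint torques, N m; "tool_pos": TCP position; "orientation": TCP orientation; "force": force on the tool from outside, world axes, zero at the start; "moment": the same for the moment, N m; "opening": finger opening in m.
Only numpy, scipy, OpenCV 4.12 (cv2) and the standard library are available. Lean on these libraries where they do the work, as an engineer would, in place of code of your own. Each camera call takes 0.05 s, during which the arm holds its last target.

### The job

Make the bench feeder ready. First take the spring puller from its stand, put its pin in the ring of the gate's return spring and stretch the spring's hook onto the anchor post (do not pull the spring with the fingers), then stand the puller back in its stand. Then gather all the stone briquettes from the bench into the feeder's hinged tray, and when all of them are in it tip the tray by its bar to empty it into the hopper and lower it back down onto its rest, leaving everything else on the bench where it is.

Things in the scene. Friction and masses are not known exactly. Their poses are not given: they have to be found in the camera images.
- feeder: Bench feeder, fixed: grey deck 250 x 360 mm, top at 20 mm. Frame at table height, z up. In it: steel hopper at x -20 to 120, y -125 to 25 mm, rim at 100 mm (-y wall 145, +y wall 78); hinged tray on the +y side, hinge at y 30, height 102, centred at x 50; hook spring along the -x edge, its vertical pivot pin (12 mm thick, top at 66 mm) at x -60, y 30 mm, the anchor post at x -60, y -108 mm.
- spring (a joint): Swing of the gate's return spring about its pivot pin, rad: 0 when it points from the pivot pin straight at the anchor post (feeder -y), negative when swung towards feeder -x; range -0.6 to 0.15, light friction. Starts at -0.38 to -0.15, unhooked. Spring, hook and ring move only in the level plane 60 mm above the table.
- spring_end (a joint): Stretch of the spring along its length, m: 0 relaxed, at most 0.070; 120 N/m with 1.2 N preload. 0.030 when hooked on the anchor post.
- hook_seat (a point): Where the post bears inside the hook, 108 mm from the pivot axis when relaxed. Hook: open J of 6 mm wire; cross bar 7 mm further out; shank on its -x side; on its +x side (feeder axes) a barb reaching back 8 mm; 16 mm channel between, open to the pivot and, behind the barb, to +x. To catch the post: stretch 0.042 to 0.055, swing to 0, let it draw back until the bar bears on the post.
- pull_ring (a point): Centre of the pull ring, a level ring welded on the outer end of the hook, 24 mm beyond hook_seat (132 mm from the pivot axis when relaxed); 22 mm inner diameter, 34 mm outer, 6 mm thick, at height 60 mm. The ball-ended pin of the puller goes down into it.
- post (a point): Axis of the anchor post, a bare upright steel pin of 8 mm diameter standing on the deck, 138 mm from the spring's pivot axis; this point is at the spring's height (60 mm); the pin's top is at 72 mm.
- puller: Spring puller, a loose hand tool of about 140 g that stands upright in its stand. Origin at the lower tip of its pin, z up along the tool: steel pin 10 mm thick with a 13 mm ball end, 40 mm long; flat round collar 40 mm in diameter at z 40 to 46 mm; square wooden handle 22 x 22 mm at z 46 to 96 mm, faces along x and y.
- stand: Wooden stand of the puller, fixed, 62 x 62 x 50 mm, origin under its centre, with a square 26 mm hole right through; the puller's pin hangs in the hole and the collar rests on the top face (the puller's origin then is 10 mm above the table).
- tray (a joint): Tip of the tray about its hinge on the hopper's lip, rad: 0 at rest on its stand (the floor then slopes 0.2 rad down, away from the hopper), grows as the bar end is lifted, at most 1.3. It falls back when let go. Briquettes slide out at about 0.7 to 1.0.
- tray_floor (a point): Centre of the tray's floor (inner floor 120 mm along x, 145 mm from hinge to rear wall), at height 87 mm at rest; axes as the feeder's at rest, floor sloping 0.2 rad down towards +y. Side and rear walls 35 mm high, 4 mm thick; no wall on the hopper side. The hinge axis, parallel to x, is 73.5 mm from this point towards -y and 15 mm above it.
- tray_bar (a point): Middle of the tray's handle, a round steel bar 12 mm thick, 98 mm long, parallel to the hinge (feeder x); at rest 192 mm out from the hinge axis (towards +y) and 8 mm below it, at height 94 mm, 35 mm clear of the rear wall; carried by arms 45 mm either side. Held from above it can turn between the fingers.
- hopper_floor (a point): Centre of the hopper's inner floor, at height 30 mm; inner mouth 132 (x) x 142 mm, rim 70 mm above.
- briq0: A pressed stone briquette, grey, 34 x 30 x 28 mm (x, y, z), about 65 g, origin under the centre of its base. Three to five of them lie on the bench at the robot's right; the rest are absent.
- briq1: A pressed stone briquette, grey, 34 x 30 x 28 mm (x, y, z), about 65 g, origin under the centre of its base. Three to five of them lie on the bench at the robot's right; the rest are absent.
- briq2: A pressed stone briquette, grey, 34 x 30 x 28 mm (x, y, z), about 65 g, origin under the centre of its base. Three to five of them lie on the bench at the robot's right; the rest are absent.
- briq3: A pressed stone briquette, grey, 34 x 30 x 28 mm (x, y, z), about 65 g, origin under the centre of its base. Three to five of them lie on the bench at the robot's right; the rest are absent.
- briq4: A pressed stone briquette, grey, 34 x 30 x 28 mm (x, y, z), about 65 g, origin under the centre of its base. Three to five of them lie on the bench at the robot's right; the rest are absent.
- weight: Brass calibration weight with a knob, 32 mm across, 48 mm tall, among the briquettes. Not part of the job; origin at its base.
- jar: Glass jar with a white lid, 60 mm across, 85 mm tall. Not part of the job; origin at its base.
- mug: White mug, 80 mm across, 90 mm tall. Not part of the job; origin at its base.
- screwdriver: Screwdriver lying near the robot. Not part of the job; origin at its base.
- wrench: Wrench lying at the far side. Not part of the job; origin at its base.
- brush: Brush lying at the right. Not part of the job; origin at its base.
- tin: Closed tin, 68 mm across, 70 mm tall, at the left. Not part of the job; origin at its base.

How it is judged:
By the outcome, as a careful person would: the job done as asked, in the order asked, and still so for the second after the job is handed in, with the robot touching nothing.
Of briq0, briq1, briq2, briq3, briq4 only 3 to 5 are there at a start; the rules pass over those that are not, and their reading is None.
At some moment in a run one of briq0, briq1, briq2, briq3, briq4 may be knocked a few centimetres aside while the robot is not near it.
It also fails if it takes over 210 s, if anything falls off the work surface, if the arm or the gripper's body presses on something with over 40 N, if the wrist force passes 120 N, or if a joint passes its speed limit or range.

## Working session

There is one attempt and no reset: what is moved stays moved. The work goes in short steps, Python scripts to look and compute and a shell command to move; the robot and the scene stay as the last step left them, time stands still between calls to the robot, and variables do not carry over. Pictures are saved under pics/ and viewed, and the job is handed in when it is done.

```bash
ls; mkdir -p pics
cat > h.py <<'E'
import numpy as np, cv2
from plant import ctrl
from scipy.spatial.transform import Rotation as R
def snap(c,fn):
    im=ctrl.snapshot(c); cv2.imwrite('pics/'+fn+'.png',im[:,:,::-1]); return im
def cam(c):
    m=ctrl.camera_model(c); return m
def camR(m):
    o=np.array(m['orientation'])
    return o if o.shape==(3,3) else R.from_euler('xyz',o,degrees=True).as_matrix()
def proj(c,p):
    m=cam(c); q=camR(m).T@(np.array(p,float)-m['origin']); return np.array([m['fx']*q[0]/q[2]+m['cx'],m['fy']*q[1]/q[2]+m['cy']])
def ray(c,uv):
    m=cam(c); d=camR(m)@np.array([(uv[0]-m['cx'])/m['fx'],(uv[1]-m['cy'])/m['fy'],1]); return np.array(m['origin']),d/np.linalg.norm(d)
def atz(c,uv,z):
    o,d=ray(c,uv); return o+d*(z-o[2])/d[2]
def tri(uv1,uv2,c1='top',c2='side'):
    o1,d1=ray(c1,uv1);o2,d2=ray(c2,uv2)
    A=np.stack([d1,-d2],1);t=np.linalg.lstsq(A,o2-o1,rcond=None)[0]
    a=o1+t[0]*d1;b=o2+t[1]*d2
    return (a+b)/2,np.linalg.norm(a-b)
E
python3 - <<'E'
from h import *
for c in('top','side'): print(cam(c)); snap(c,c+'0')
print(ctrl.get_obs())
E
```

```text
pics
{'fx': 569.2828571303603, 'fy': 569.2828571303603, 'cx': 317.4484521051901, 'cy': 238.03892163308427, 'origin': array([0.40145227, 0.00525127, 1.53149128]), 'orientation': array([-173.97589941,    1.05612869,  -88.92059712])}
{'fx': 450.68180247201263, 'fy': 450.68180247201263, 'cx': 316.9429861484427, 'cy': 234.70602972025017, 'origin': array([ 0.44077467, -0.7932829 ,  0.69327247]), 'orientation': array([-125.99101701,    0.39713427,   -7.41244264])}
{'clock': 0.1, 'joint_pos': array([-4.80069948e+01,  2.05891155e+01,  6.38673029e-01, -1.67517809e-02,
       -7.01375522e+01, -1.65066708e+01]), 'qvel': array([ 0.02158391, -0.15779227,  0.22116207,  0.09446933, -0.03122112,
        0.01958731]), 'tau': array([-1.09328197e-03, -5.84163702e+01,  2.93750900e+01,  7.01542899e+00,
        1.01918538e-02, -5.50750144e-05]), 'tool_pos': array([ 0.29022108, -0.60892639,  0.22569669]), 'orientation': array([-8.99900956e+01, -8.88428116e-02,  1.15480623e+02]), 'force': array([-0.53430256,  0.0226984 , -0.88750866]), 'moment': array([ 0.02182361,  0.01859133, -0.01656651]), 'opening': 0.08775078407118639}
```

View pics/top0.png

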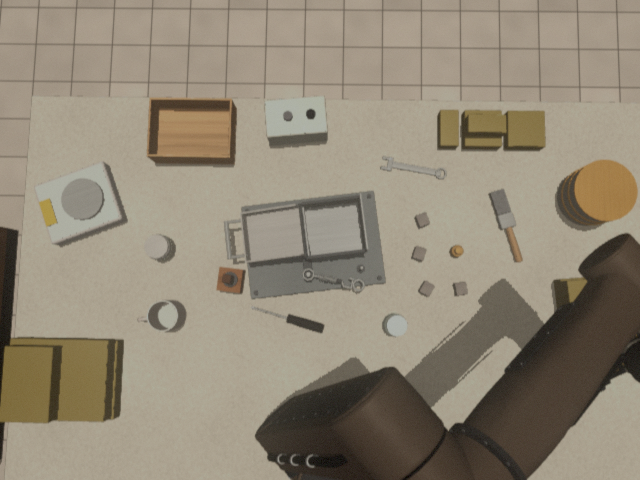

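View pics/side0.png

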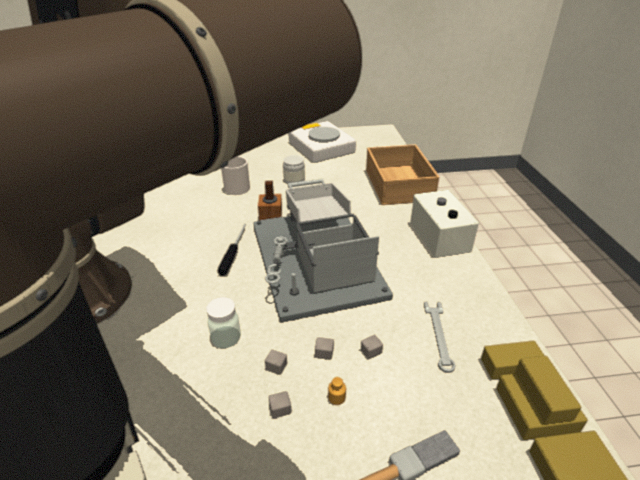

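Run:
```python
from h import *
for c in('top','side'):
  for n in ('puller','stand','spring','pull_ring','post','tray','tray_bar','briq0','weight'):
    print(c,n,[(np.round(d['extent']).tolist(),round(d['confidence'],2)) for d in ctrl.find_in(c,n)][:7])
```

```text
top puller [([220.0, 272.0, 20.0, 13.0], 0.55)]
top stand [([213.0, 268.0, 32.0, 28.0], 0.81)]
top spring [([302.0, 271.0, 66.0, 21.0], 0.62)]
top pull_ring [([223.0, 203.0, 80.0, 62.0], 0.25)]
top post [([358.0, 265.0, 7.0, 10.0], 0.62), ([417.0, 215.0, 13.0, 14.0], 0.33)]
top tray [([222.0, 206.0, 83.0, 58.0], 0.83)]
top tray_bar [([222.0, 203.0, 83.0, 62.0], 0.86)]
top briq0 [([416.0, 213.0, 16.0, 15.0], 0.66), ([418.0, 282.0, 20.0, 17.0], 0.53), ([413.0, 247.0, 13.0, 12.0], 0.5), ([454.0, 281.0, 15.0, 17.0], 0.46), ([253.0, 306.0, 71.0, 27.0], 0.39)]
top weight [([420.0, 279.0, 17.0, 20.0], 0.42)]
side puller [([265.0, 178.0, 10.0, 25.0], 0.8)]
side stand [([259.0, 193.0, 21.0, 29.0], 0.55)]
side spring [([266.0, 238.0, 19.0, 42.0], 0.84)]
side pull_ring [([269.0, 391.0, 20.0, 27.0], 0.53), ([263.0, 262.0, 20.0, 21.0], 0.46)]
side post [([264.0, 181.0, 14.0, 25.0], 0.59), ([263.0, 264.0, 16.0, 22.0], 0.21)]
side tray [([287.0, 181.0, 63.0, 41.0], 0.9)]
side tray_bar [([283.0, 176.0, 67.0, 45.0], 0.56), ([264.0, 181.0, 12.0, 23.0], 0.52)]
side briq0 [([269.0, 395.0, 21.0, 22.0], 0.96), ([263.0, 350.0, 24.0, 25.0], 0.89), ([360.0, 337.0, 25.0, 21.0], 0.81), ([316.0, 335.0, 17.0, 24.0], 0.64)]
side weight [([325.0, 376.0, 22.0, 31.0], 0.85)]
```

The top view shows the feeder at the centre: tray on the left, hopper on the right, spring along its lower edge with the post at about (362,269). The stand and puller are at (230,280). There are four briquettes, at (422,220), (419,253), (426,289) and (460,289). The weight is at (457,251). I'll zoom in next.

Run:
```python
from h import *
t=cv2.imread('pics/top0.png'); s=cv2.imread('pics/side0.png')
cv2.imwrite('pics/tc.png',cv2.resize(t[180:310,210:395],None,fx=4.3,fy=4.3,interpolation=cv2.INTER_CUBIC))
cv2.imwrite('pics/sc.png',cv2.resize(s[165:325,240:400],None,fx=3.75,fy=3.75,interpolation=cv2.INTER_CUBIC))
```

```text
(no output)
```

View pics/tc.png

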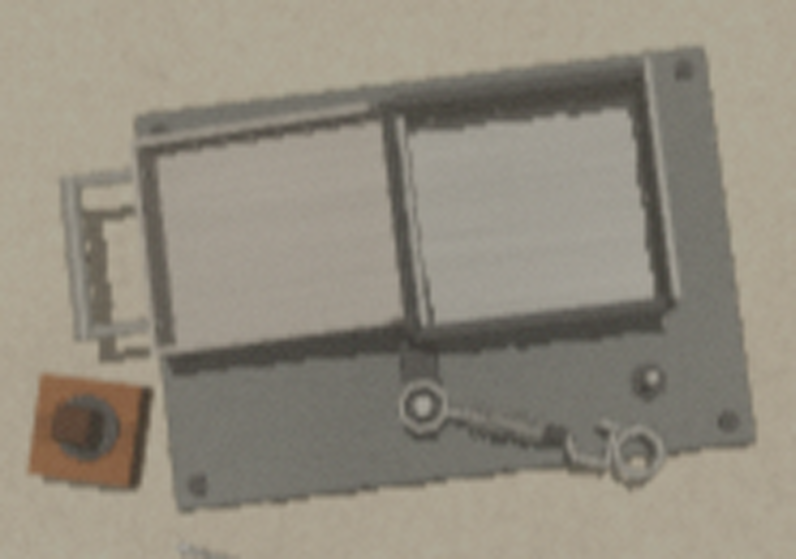

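View pics/sc.png

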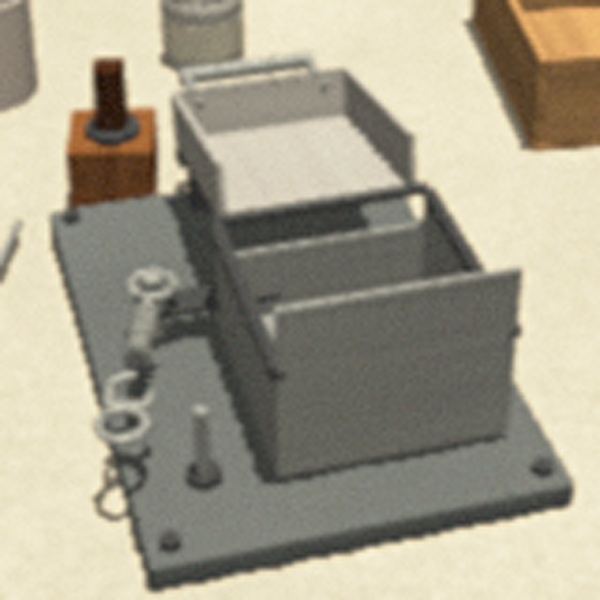

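```bash
cat > fit.py <<'E'
from h import *
from scipy.optimize import least_squares
T=lambda u,v:(u/4.3+210-.4,v/4.3+180-.4)
S=lambda u,v:(u/3.75+240-.4,v/3.75+165-.4)
obs=[('top',T(135,117),(125,180,20)),('top',T(703,47),(125,-180,20)),('top',T(754,440),(-125,-180,20)),('top',T(180,508),(-125,180,20)),
('top',T(651,377),(-60,-108,72)),('top',T(422,405),(-60,30,66)),
('side',S(150,571),(-125,-180,20)),('side',S(572,490),(125,-180,20)),('side',S(52,215),(-125,180,20)),
('side',S(153,278),(-60,30,66)),('side',S(201,407),(-60,-108,72))]
def W(p,q): 
    c,s=np.cos(p[2]),np.sin(p[2]); return np.array([p[0]+(c*q[0]-s*q[1])/1e3,p[1]+(s*q[0]+c*q[1])/1e3,q[2]/1e3])
def f(p): return np.concatenate([proj(c,W(p,q))-uv for c,uv,q in obs])
r=least_squares(f,[.5,.05,.1],loss='soft_l1')
P=r.x
if __name__=='__main__':
    print(P,np.degrees(P[2]));print(np.round(f(P).reshape(-1,2),1))
    for n,a,b in(('pivot',T(422,405),S(153,278)),('post',T(651,377),S(201,407)),('ring',T(636,457),S(122,422))):
        print(n,tri(a,b))
    for n,q in(('pivot',(-60,30,66)),('post',(-60,-108,60)),('bar',(50,222,94)),('floor',(50,103.5,87))): print(n,W(P,q))
    print('ring@60',atz('top',T(636,457),.06),atz('side',S(122,422),.06))
    print('handletop',tri(T(75,423),S(108,64)))
    for q in ((40,374),(152,390),(138,488),(28,472)): print('stand',atz('top',T(*q),.05))
    print('bar ends',tri(T(68,180),S(311,64)),tri(T(85,338),S(186,77)))
    print('collar',atz('top',T(84,428),.056))
E
python3 fit.py
```

```text
[0.54000495 0.04640132 0.13662802] 7.828208623574792
[[ 0.6  0.8]
 [ 1.4  1.1]
 [ 1.7  2.4]
 [-0.1  2.6]
 [-3.5 -5.4]
 [-3.6 -5.4]
 [-1.4  1.6]
 [ 0.8  0. ]
 [-1.9 -0. ]
 [ 6.3 -2.6]
 [ 7.1 -2.2]]
pivot (array([0.4618444 , 0.05837097, 0.06699279]), np.float64(0.0016450815559164724))
post (array([ 0.48045936, -0.07768248,  0.07542707]), np.float64(0.0018549511886189341))
ring (array([ 0.43464305, -0.06996319,  0.06288473]), np.float64(0.0010292954289472525))
pivot [0.476478   0.06794954 0.066     ]
post [ 0.49527406 -0.06876442  0.06      ]
bar [0.55930186 0.27314264 0.094     ]
floor [0.57544195 0.15574696 0.087     ]
ring@60 [ 0.43419264 -0.07012377  0.06      ] [ 0.43513161 -0.06662736  0.06      ]
handletop (array([0.44563711, 0.258551  , 0.1091318 ]), np.float64(0.0023263924378675244))
stand [0.47799199 0.29148578 0.05      ]
stand [0.46950542 0.22298264 0.05      ]
stand [0.41021162 0.22955132 0.05      ]
stand [0.41859535 0.2965703  0.05      ]
bar ends (array([0.59104068, 0.27124185, 0.0905319 ]), np.float64(0.0013525377510042193)) (array([0.49802969, 0.25692881, 0.09513698]), np.float64(0.0013458270945206194))
collar [0.44558409 0.26248629 0.056     ]
```

```bash
python3 - <<'E'
s=open('fit.py').read()
s=s.replace("def f(p): return np.concatenate([proj(c,W(p,q))-uv for c,uv,q in obs])","def f(p): return np.concatenate([proj(c,W(p,(q[0]+(p[3] if q[2]==20 else 0),q[1]+(p[4] if q[2]==20 else 0),q[2])))-uv for c,uv,q in obs])")
s=s.replace("[.5,.05,.1]","[.5,.05,.1,0,0]")
open('fit.py','w').write(s)
E
python3 fit.py
```

```text
[ 0.52534539  0.03782238  0.13401189 19.64999422  8.57703978] 7.678315560693235
[[-0.1 -0.7]
 [ 0.6 -0.1]
 [ 0.6  1.1]
 [-1.1  1.1]
 [-0.3  0.5]
 [-0.4  0.3]
 [ 0.   0.5]
 [ 2.  -0.8]
 [-0.3 -0.7]
 [ 0.4  0. ]
 [ 0.4  1. ]]
pivot (array([0.4618444 , 0.05837097, 0.06699279]), np.float64(0.0016450815559164724))
post (array([ 0.48045936, -0.07768248,  0.07542707]), np.float64(0.0018549511886189341))
ring (array([ 0.43464305, -0.06996319,  0.06288473]), np.float64(0.0010292954289472525))
pivot [0.46187503 0.05953673 0.066     ]
post [ 0.48031336 -0.07722594  0.06      ]
bar [0.54523541 0.26451245 0.094     ]
floor [0.56106833 0.14707494 0.087     ]
ring@60 [ 0.43419264 -0.07012377  0.06      ] [ 0.43513161 -0.06662736  0.06      ]
handletop (array([0.44563711, 0.258551  , 0.1091318 ]), np.float64(0.0023263924378675244))
stand [0.47799199 0.29148578 0.05      ]
stand [0.46950542 0.22298264 0.05      ]
stand [0.41021162 0.22955132 0.05      ]
stand [0.41859535 0.2965703  0.05      ]
bar ends (array([0.59104068, 0.27124185, 0.0905319 ]), np.float64(0.0013525377510042193)) (array([0.49802969, 0.25692881, 0.09513698]), np.float64(0.0013458270945206194))
collar [0.44558409 0.26248629 0.056     ]
```

```bash
cat >> h.py <<'E'
def go(x,y,z,yaw):
    o=ctrl.get_obs(); p=np.array(o['tool_pos']); Rm=R.from_euler('xyz',o['orientation'],degrees=True).as_matrix()
    d=Rm.T@(np.array([x,y,z])-p)*1e3
    t=-np.radians((yaw-o['orientation'][2]+180)%360-180)
    print('row',np.round(d,1),round(t,3),'| now',np.round(p,4),np.round(o['orientation'],2),'F',np.round(o['force'],1),'op',round(o['opening'],4),'t',round(o['clock'],2),'q',np.round(o['joint_pos'],0))
E
python3 - <<'E'
from h import *
go(.5,-.25,.26,95); go(.445,.259,.25,84)
for q,s in (((422,220),(372,346)),((419,253),(324,347)),((426,289),(276,361)),((460,289),(280,403))):
    print(atz('top',q,.028),atz('side',s,.02))
E
```

```text
row [ 234.2  -33.4 -343.8] 0.358 | now [ 0.2904 -0.6093  0.2266] [-90.     0.   115.49] F [ 0.6 -0.3 -0.5] op 0.0875 t 1.0 q [-48.  21.   1.  -0. -70. -17.]
row [ 717.3  -23.4 -513.2] 0.55 | now [ 0.2904 -0.6093  0.2266] [-90.     0.   115.49] F [ 0.6 -0.3 -0.5] op 0.0875 t 1.0 q [-48.  21.   1.  -0. -70. -17.]
[ 0.61245206 -0.24083495  0.028     ] [ 0.61277933 -0.24377466  0.02      ]
[ 0.52441072 -0.2329087   0.028     ] [ 0.52231303 -0.23389255  0.02      ]
[ 0.43005746 -0.25122033  0.028     ] [ 0.43039572 -0.25425341  0.02      ]
[ 0.43170355 -0.33996362  0.028     ] [ 0.43219836 -0.34193338  0.02      ]
```

```bash
python3 -m crank '[[[-1,234,-33,-344,0.36],[-1,234,-33,-344,0.36],[-1,234,-33,-344,0.36],[-1,234,-33,-344,0.36],[-1,234,-33,-344,0.36],[-1,234,-33,-344,0.36],[-1,234,-33,-344,0.36],[-1,234,-33,-344,0.36],[-1,234,-33,-344,0.36],[-1,234,-33,-344,0.36]]]'
python3 - <<'E'
from h import *
go(.445,.259,.25,84)
E
```

```text
clock: 2.25
tool_pos: [0.4997, -0.2509, 0.2595]
orientation: [-90.0, -0.0, 94.8]
force: [0.1, 0.0, 0.2]
opening: 0.0874
row [512.6   9.5  11.9] 0.188 | now [ 0.4997 -0.2509  0.2595] [-89.99  -0.    94.79] F [0.1 0.  0.2] op 0.0874 t 2.25 q [ -7.   8. -11.   0. -70. -79.]
```

```bash
python3 -m crank '[[[-1,513,10,12,0.19],[-1,513,10,12,0.19],[-1,513,10,12,0.19],[-1,513,10,12,0.19],[-1,513,10,12,0.19],[-1,513,10,12,0.19],[-1,513,10,12,0.19],[-1,513,10,12,0.19],[-1,513,10,12,0.19],[-1,513,10,12,0.19],[-1,513,10,12,0.19]]]'
python3 - <<'E'
from h import *
snap('top','t1');im=snap('side','s1')
go(.445,.259,.13,84)
cv2.imwrite('pics/s1c.png',cv2.resize(im[60:260,180:380,::-1],None,fx=3,fy=3,interpolation=cv2.INTER_CUBIC))
E
```

```text
clock: 3.62
tool_pos: [0.4451, 0.2587, 0.2495]
orientation: [-90.0, 0.0, 83.9]
force: [-0.4, -0.6, -0.4]
opening: 0.0877
row [  0.3 119.7   0.2] -0.002 | now [0.4452 0.2587 0.2497] [-90.    -0.    83.87] F [ 1.2  0.  -0.7] op 0.0871 t 3.73 q [  52.    4.  -17.    0.  -68. -148.]
```

View pics/s1c.png

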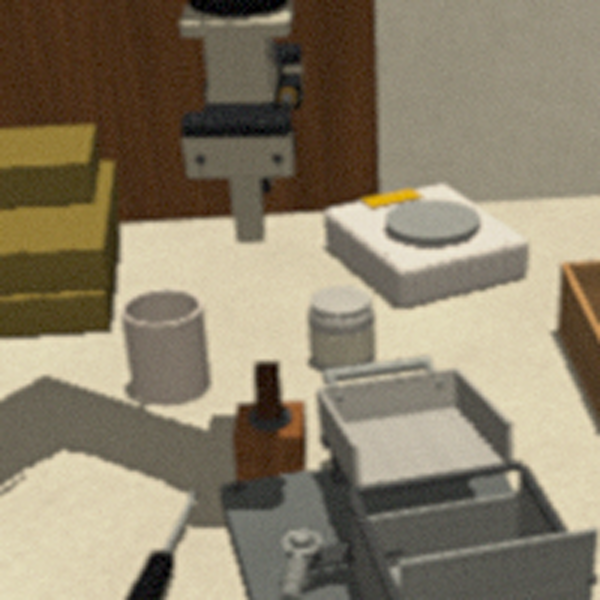

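View pics/t1.png

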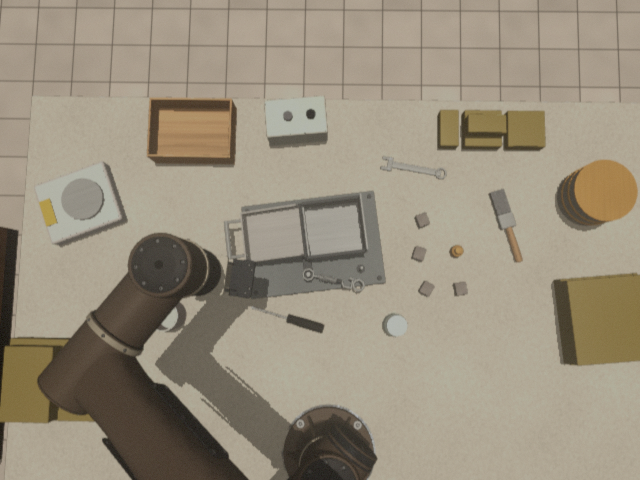

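```bash
python3 -m crank '[[[-1,0,60,0,0],[-1,0,120,0,0],[-1,0,160,0,0],[-1,0,187,0,0],[-1,0,187,0,0],[-1,0,187,0,0]]]'
python3 - <<'E'
from h import *
go(.445,.259,.062,84)
im=snap('side','s2')
cv2.imwrite('pics/s2c.png',cv2.resize(im[100:260,200:360,::-1],None,fx=3.7,fy=3.7,interpolation=cv2.INTER_CUBIC))
E
```

```text
clock: 4.47
tool_pos: [0.4457, 0.2601, 0.0638]
orientation: [-90.1, -0.1, 83.9]
force: [0.4, -0.1, -0.0]
opening: 0.0878
row [-1.2  1.8  0.5] -0.001 | now [0.4457 0.2601 0.0638] [-9.006e+01 -6.000e-02  8.394e+01] F [ 0.4 -0.1 -0. ] op 0.0878 t 4.47 q [  52.   15.  -31.    0.  -43. -148.]
```

View pics/s2c.png

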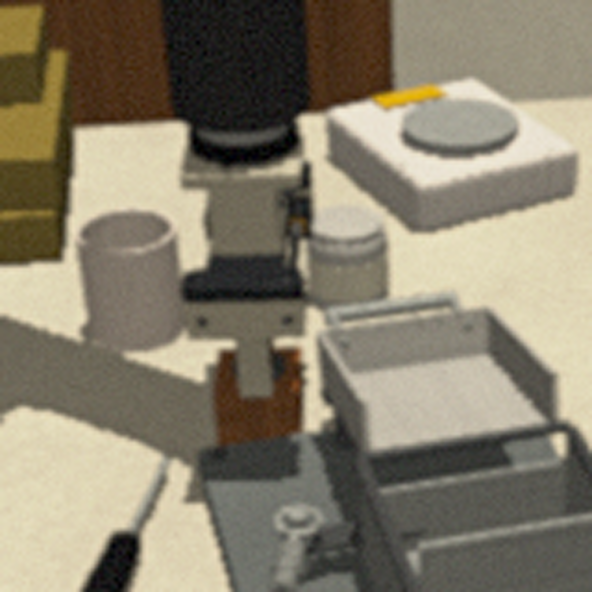

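The fingers straddle the handle, centred at crop (255,370), and clear the tray bar. I'll close.

```bash
python3 -m crank '[[[-1,0,0,0,0],[0.4,0,0,0,0],[1,0,0,0,0],[1,0,0,0,0],[1,0,0,0,0],[1,0,0,0,0],[1,0,0,0,0],[1,0,0,0,0],[1,0,0,0,0],[1,0,0,0,0]]]'
python3 - <<'E'
from h import *
go(.445,.259,.062,84)
E
```

```text
clock: 5.78
tool_pos: [0.4449, 0.2602, 0.0625]
orientation: [-90.0, -0.0, 84.0]
force: [1.3, 1.1, -0.7]
opening: 0.0215
row [-1.2  0.5 -0.2] -0.0 | now [0.4449 0.2602 0.0625] [-9.000e+01 -1.000e-02  8.397e+01] F [ 1.3  1.1 -0.7] op 0.0215 t 5.78 q [  52.   16.  -31.   -0.  -43. -148.]
```

```bash
python3 -m crank '[[[1,0,-15,0,0],[1,0,-50,0,0],[1,0,-100,0,0],[1,0,-150,0,0],[1,0,-150,0,0],[1,0,-150,0,0]]]'
python3 - <<'E'
from h import *
go(.4348,-.0695,.2,97.7)
im=snap('side','s3')
cv2.imwrite('pics/s3c.png',cv2.resize(im[100:260,200:360,::-1],None,fx=3.7,fy=3.7,interpolation=cv2.INTER_CUBIC))
E
```

```text
clock: 6.52
tool_pos: [0.4443, 0.2597, 0.2126]
orientation: [-90.0, -0.0, 84.0]
force: [0.4, -0.8, -2.7]
opening: 0.0222
row [-328.3   12.5  -25.3] -0.24 | now [0.4443 0.2597 0.2126] [-8.997e+01 -2.000e-02  8.395e+01] F [ 0.4 -0.8 -2.7] op 0.0222 t 6.53 q [  52.    6.  -20.   -0.  -64. -148.]
```

View pics/s3c.png

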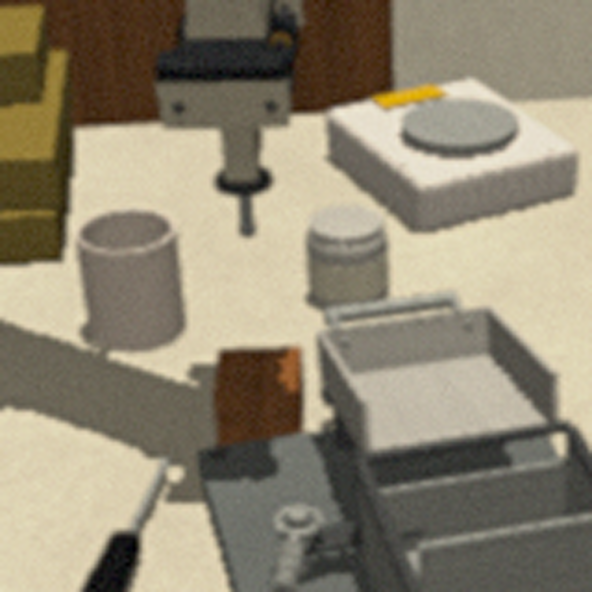

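The puller is lifted and upright, with its pin tip at crop (247,230). I'll go above the ring.

```bash
python3 -m crank '[[[1,-328,12,-25,-0.24],[1,-328,12,-25,-0.24],[1,-328,12,-25,-0.24],[1,-328,12,-25,-0.24],[1,-328,12,-25,-0.24],[1,-328,12,-25,-0.24],[1,-328,12,-25,-0.24],[1,-328,12,-25,-0.24],[1,-328,12,-25,-0.24]]]'
python3 - <<'E'
from h import *
go(.4348,-.0695,.14,97.7)
im=snap('side','s4'); im2=snap('top','t4')
cv2.imwrite('pics/s4c.png',cv2.resize(im[140:340,190:390,::-1],None,fx=3,fy=3,interpolation=cv2.INTER_CUBIC))
print(proj('side',(.4348,-.0695,.2-.0525)),proj('side',(.4348,-.0695,.06)),proj('top',(.4348,-.0695,.2-.0525)))
E
```

```text
clock: 7.7
tool_pos: [0.4353, -0.0679, 0.2003]
orientation: [-90.0, 0.0, 97.8]
force: [-0.2, -0.0, -1.7]
opening: 0.0219
row [-1.5 60.3  0.6] 0.002 | now [ 0.4353 -0.0679  0.2003] [-89.97   0.    97.8 ] F [-0.2 -0.  -1.7] op 0.0219 t 7.7 q [ 17.  -1. -30.  -0. -61. -99.]
[269.1780142  245.11066734] [272.04303929 278.04127009] [359.1146568  284.85012588]
```

View pics/s4c.png

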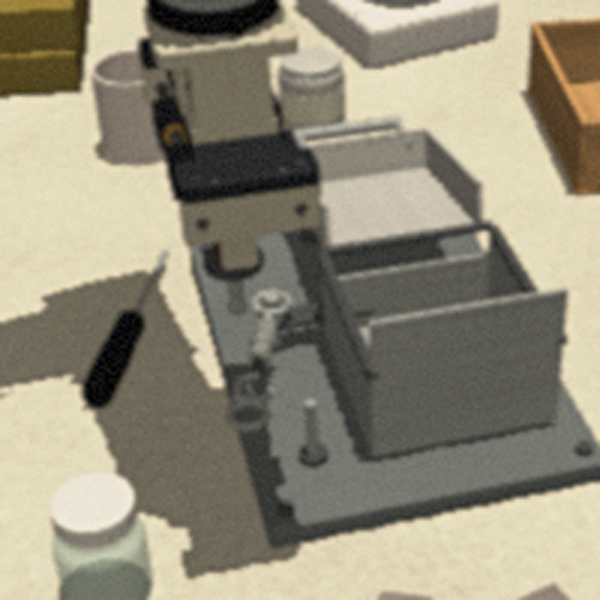

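View pics/t4.png

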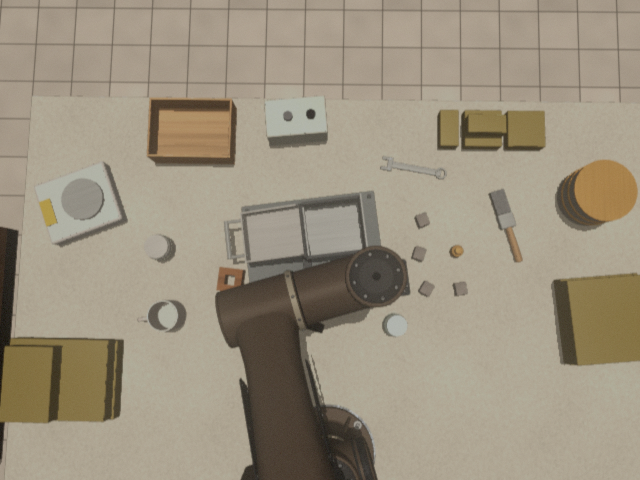

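```bash
python3 -m crank '[[[1,-1.5,30,0.5,0],[1,-1.5,55,0.5,0],[1,-1.5,70,0.5,0],[1,-1.5,70,0.5,0],[1,-1.5,70,0.5,0]]]'
python3 - <<'E'
from h import *
go(.4346,-.0695,.092,97.7)
im=snap('side','s5')
cv2.imwrite('pics/s5c.png',cv2.resize(im[220:320,220:320,::-1],None,fx=6,fy=6,interpolation=cv2.INTER_CUBIC))
p=ctrl.get_obs()['tool_pos'];print(proj('side',p-[0,0,.0525]))
E
```

```text
clock: 8.43
tool_pos: [0.4355, -0.07, 0.1312]
orientation: [-90.0, 0.0, 97.8]
force: [-0.1, 0.7, -2.1]
opening: 0.0217
row [ 0.6 39.2  0.9] 0.001 | now [ 0.4355 -0.07    0.1312] [-9.005e+01  1.000e-02  9.777e+01] F [-0.1  0.7 -2.1] op 0.0217 t 8.43 q [ 17.   3. -35.   0. -51. -99.]
[271.85599252 271.35358   ]
```

View pics/s5c.png

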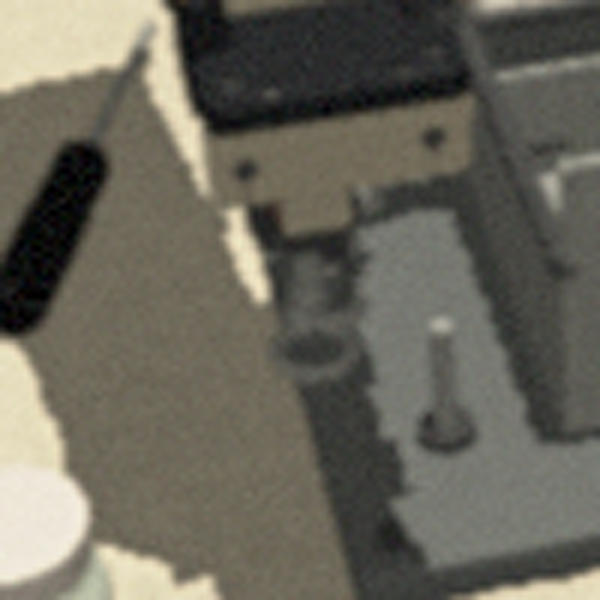

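```bash
python3 -m crank '[[[1,0,10,0,0],[1,0,18,0,0],[1,0,18,0,0]]]'
python3 - <<'E'
from h import *
go(.4355,-.0695,.09,97.7)
im=snap('side','s6')
cv2.imwrite('pics/s6c.png',cv2.resize(im[220:320,220:320,::-1],None,fx=6,fy=6,interpolation=cv2.INTER_CUBIC))
E
```

```text
clock: 8.85
tool_pos: [0.4343, -0.0704, 0.1117]
orientation: [-89.9, 0.0, 97.7]
force: [0.2, -0.4, -0.8]
opening: 0.0217
row [ 0.8 21.7 -1.3] 0.0 | now [ 0.4343 -0.0704  0.1117] [-8.990e+01  1.000e-02  9.771e+01] F [ 0.2 -0.4 -0.8] op 0.0217 t 8.85 q [ 17.   5. -37.  -0. -48. -99.]
```

View pics/s6c.png

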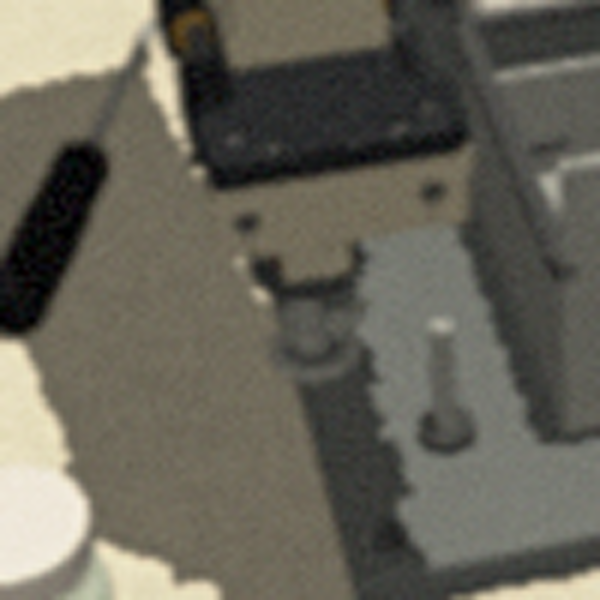

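The ball sits inside the ring at crop (313,340). I'll continue down.

```bash
python3 -m crank '[[[1,0,10,-0.5,0],[1,0,21,-0.5,0],[1,0,21,-0.5,0],[1,0,21,-0.5,0]]]'
python3 - <<'E'
from h import *
go(.4355,-.0695,.09,97.7)
im=snap('side','s7')
cv2.imwrite('pics/s7c.png',cv2.resize(im[220:320,220:320,::-1],None,fx=6,fy=6,interpolation=cv2.INTER_CUBIC))
P=np.array([.4618,.0590]);po=np.array([.4803,-.0773]);po_,_=po,0
u=(po-P)/np.linalg.norm(po-P);print(np.linalg.norm(po-P),u)
for L in (.132,.182,.178,.162):print(L,P+u*L)
r=np.array([.4350,-.0697])-P;print(np.linalg.norm(r),np.degrees(np.arctan2(r[1],r[0])-np.arctan2(u[1],u[0])))
E
```

```text
clock: 9.4
tool_pos: [0.4355, -0.0703, 0.0915]
orientation: [-90.0, 0.0, 97.7]
force: [0.4, 0.1, -2.4]
opening: 0.0218
row [ 0.8  1.5 -0.1] 0.001 | now [ 0.4355 -0.0703  0.0915] [-8.998e+01  1.000e-02  9.773e+01] F [ 0.4  0.1 -2.4] op 0.0218 t 9.4 q [ 17.   7. -38.   0. -45. -99.]
0.13754977280969966 [ 0.13449677 -0.99091403]
0.132 [ 0.47955357 -0.07180065]
0.182 [ 0.48627841 -0.12134635]
0.178 [ 0.48574042 -0.1173827 ]
0.162 [ 0.48358848 -0.10152807]
0.13146075459999457 -19.492476939559317
```

View pics/s7c.png

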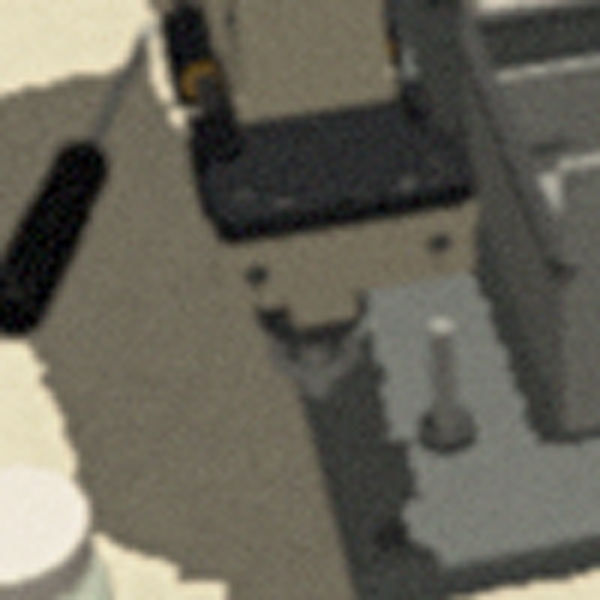

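```bash
cat >> h.py <<'E'
PV=np.array([.4618,.0590]);U=np.array([.13450,-.99091])
def pol(L,deg):
    a=np.radians(deg);return PV+L*(np.array([[np.cos(a),-np.sin(a)],[np.sin(a),np.cos(a)]])@U)
def polst():
    p=np.array(ctrl.get_obs()['tool_pos'])[:2]-PV
    print('L',np.linalg.norm(p),'deg',np.degrees(np.arctan2(p[1],p[0])-np.arctan2(U[1],U[0])))
def steps(pts,z,yaw):
    for x,y in pts: go(x,y,z,yaw)
E
python3 - <<'E'
from h import *
polst()
steps([pol(L,-19.3) for L in (.138,.152,.165,.176,.187)],.0905,97.7)
E
```

```text
L 0.13183218069457645 deg -19.169222198271957
row [-5.7  1.2  2.3] 0.001 | now [ 0.4357 -0.0702  0.0917] [-9.001e+01  1.000e-02  9.773e+01] F [-0.7 -0.2 -2. ] op 0.0218 t 9.45 q [ 17.   7. -38.   0. -45. -99.]
row [-18.9   1.2   7. ] 0.001 | now [ 0.4357 -0.0702  0.0917] [-9.001e+01  1.000e-02  9.773e+01] F [-0.7 -0.2 -2. ] op 0.0218 t 9.45 q [ 17.   7. -38.   0. -45. -99.]
row [-31.2   1.2  11.2] 0.001 | now [ 0.4357 -0.0702  0.0917] [-9.001e+01  1.000e-02  9.773e+01] F [-0.7 -0.2 -2. ] op 0.0218 t 9.45 q [ 17.   7. -38.   0. -45. -99.]
row [-41.6   1.2  14.9] 0.001 | now [ 0.4357 -0.0702  0.0917] [-9.001e+01  1.000e-02  9.773e+01] F [-0.7 -0.2 -2. ] op 0.0218 t 9.45 q [ 17.   7. -38.   0. -45. -99.]
row [-52.    1.2  18.5] 0.001 | now [ 0.4357 -0.0702  0.0917] [-9.001e+01  1.000e-02  9.773e+01] F [-0.7 -0.2 -2. ] op 0.0218 t 9.45 q [ 17.   7. -38.   0. -45. -99.]
```

```bash
python3 -m crank '[[[1,-6,1,2.5,0],[1,-12,1,4.5,0],[1,-19,1,7,0],[1,-25,1,9,0],[1,-31,1,11,0],[1,-36,1,13,0],[1,-42,1,15,0],[1,-47,1,17,0],[1,-52,1,18.5,0],[1,-52,1,18.5,0]]]'
python3 - <<'E'
from h import *
polst()
im=snap('side','s8')
cv2.imwrite('pics/s8c.png',cv2.resize(im[220:320,220:320,::-1],None,fx=6,fy=6,interpolation=cv2.INTER_CUBIC))
steps([pol(.187,a) for a in (-15,-12,-9,-6,-3,0)],.0905,97.7)
E
```

```text
clock: 10.7
tool_pos: [0.4245, -0.1242, 0.0906]
orientation: [-90.1, -0.0, 97.7]
force: [1.1, 7.2, -0.4]
opening: 0.0222
L 0.1869396214343979 deg -19.254799118594544
row [ -4.2   0.1 -13.2] -0.0 | now [ 0.4245 -0.1241  0.0906] [-9.006e+01 -4.000e-02  9.770e+01] F [ 1.9  6.8 -0.5] op 0.022 t 10.75 q [  9.   7. -38.  -0. -45. -92.]
row [ -6.5   0.1 -22.7] -0.0 | now [ 0.4245 -0.1241  0.0906] [-9.006e+01 -4.000e-02  9.770e+01] F [ 1.9  6.8 -0.5] op 0.022 t 10.75 q [  9.   7. -38.  -0. -45. -92.]
row [ -8.3   0.2 -32.4] -0.0 | now [ 0.4245 -0.1241  0.0906] [-9.006e+01 -4.000e-02  9.770e+01] F [ 1.9  6.8 -0.5] op 0.022 t 10.75 q [  9.   7. -38.  -0. -45. -92.]
row [ -9.6   0.2 -42.1] -0.0 | now [ 0.4245 -0.1241  0.0906] [-9.006e+01 -4.000e-02  9.770e+01] F [ 1.9  6.8 -0.5] op 0.022 t 10.75 q [  9.   7. -38.  -0. -45. -92.]
row [-10.3   0.2 -51.8] -0.0 | now [ 0.4245 -0.1241  0.0906] [-9.006e+01 -4.000e-02  9.770e+01] F [ 1.9  6.8 -0.5] op 0.022 t 10.75 q [  9.   7. -38.  -0. -45. -92.]
row [-10.6   0.2 -61.6] -0.0 | now [ 0.4245 -0.1241  0.0906] [-9.006e+01 -4.000e-02  9.770e+01] F [ 1.9  6.8 -0.5] op 0.022 t 10.75 q [  9.   7. -38.  -0. -45. -92.]
```

View pics/s8c.png

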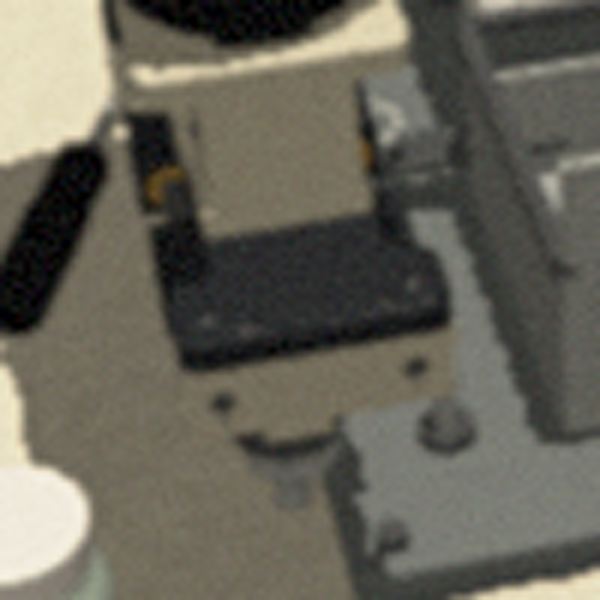

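The force of 7.1 N implies a stretch of about 0.049 m. I'll swing to 0.

```bash
python3 -m crank '[[[1,-2.5,0,-7,0],[1,-4.2,0,-13.2,0],[1,-5.5,0,-18,0],[1,-6.5,0,-22.7,0],[1,-7.5,0,-27.5,0],[1,-8.3,0,-32.4,0],[1,-9,0,-37,0],[1,-9.6,0,-42,0],[1,-10,0,-47,0],[1,-10.3,0,-52,0],[1,-10.6,0,-57,0],[1,-10.6,0,-61.6,0]]]'
python3 - <<'E'
from h import *
polst()
im=snap('side','s9')
cv2.imwrite('pics/s9c.png',cv2.resize(im[220:320,220:320,::-1],None,fx=6,fy=6,interpolation=cv2.INTER_CUBIC))
steps([pol(L,0) for L in (.187,.180,.175,.170,.165)],.0905,97.7)
E
```

```text
clock: 12.25
tool_pos: [0.4813, -0.1266, 0.0888]
orientation: [-89.4, -0.1, 97.6]
force: [-11.5, 7.2, 2.7]
opening: 0.0223
L 0.18658468908178275 deg -1.7364391199188418
row [-0.5 -1.9 -5.4] -0.001 | now [ 0.4815 -0.1265  0.0887] [-89.4   -0.1   97.63] F [-9.2  8.3  2.1] op 0.0219 t 12.3 q [  8.  12. -31.  -0. -47. -90.]
row [ 6.5 -1.9 -5.4] -0.001 | now [ 0.4815 -0.1265  0.0887] [-89.4   -0.1   97.63] F [-9.2  8.3  2.1] op 0.0219 t 12.3 q [  8.  12. -31.  -0. -47. -90.]
row [11.5 -1.9 -5.4] -0.001 | now [ 0.4815 -0.1265  0.0887] [-89.4   -0.1   97.63] F [-9.2  8.3  2.1] op 0.0219 t 12.3 q [  8.  12. -31.  -0. -47. -90.]
row [16.5 -1.9 -5.4] -0.001 | now [ 0.4815 -0.1265  0.0887] [-89.4   -0.1   97.63] F [-9.2  8.3  2.1] op 0.0219 t 12.3 q [  8.  12. -31.  -0. -47. -90.]
row [21.5 -1.9 -5.4] -0.001 | now [ 0.4815 -0.1265  0.0887] [-89.4   -0.1   97.63] F [-9.2  8.3  2.1] op 0.0219 t 12.3 q [  8.  12. -31.  -0. -47. -90.]
```

View pics/s9c.png

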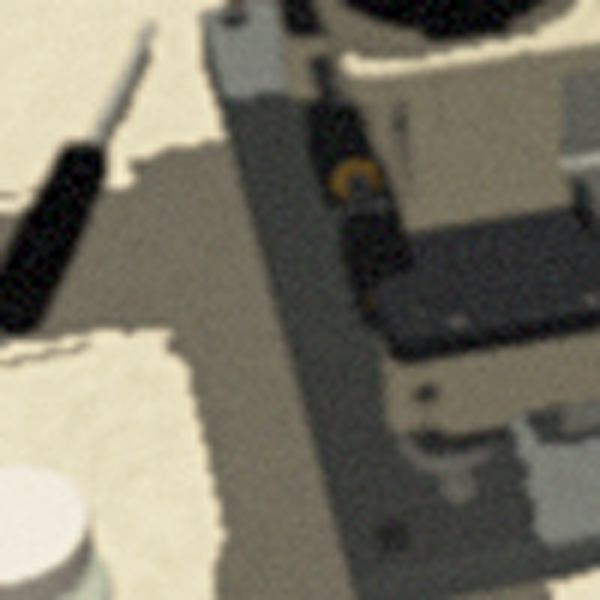

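Run:
```python
from h import *
o=ctrl.get_obs();print(o['force'],o['moment'],o['orientation'],o['tool_pos'])
snap('top','t9');im=cv2.imread('pics/t9.png')
cv2.imwrite('pics/t9c.png',cv2.resize(im[180:330,240:440],None,fx=4,fy=4,interpolation=cv2.INTER_CUBIC))
s=cv2.imread('pics/s9.png');cv2.imwrite('pics/s9d.png',cv2.resize(s[120:340,220:440],None,fx=2.7,fy=2.7,interpolation=cv2.INTER_CUBIC))
```

```text
[-9.23424912  8.33372206  2.06284   ] [ 3.1109368   3.72814981 -0.0852183 ] [-89.40475257  -0.10437367  97.63218555] [ 0.48149058 -0.12651608  0.08865693]
```

View pics/t9c.png

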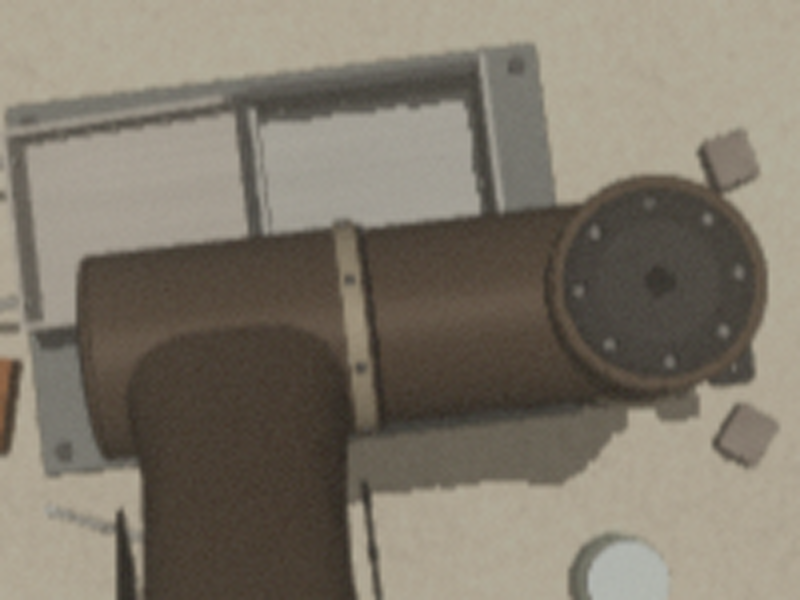

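View pics/s9d.png

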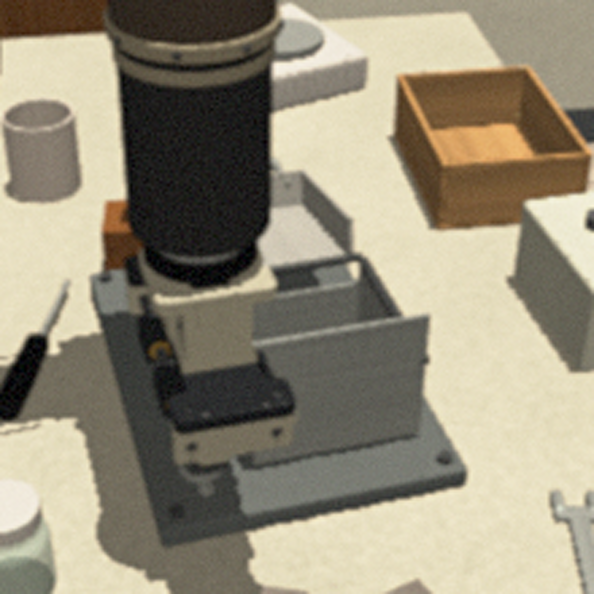

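```bash
python3 -m crank '[[[1,0,0,0,0]]]'
python3 - <<'E'
from h import *
polst();o=ctrl.get_obs();print(o['force'],o['moment'],o['orientation'])
E
```

```text
clock: 12.48
tool_pos: [0.4815, -0.1265, 0.0887]
orientation: [-89.5, -0.1, 97.6]
force: [-9.8, 7.0, 0.4]
opening: 0.0219
L 0.18650212185940815 deg -1.6561560456461273
[-9.75214308  6.96322692  0.37166708] [ 3.07853834  3.51327273 -0.07468834] [-89.46573031  -0.10869525  97.63031973]
```

```bash
python3 -m crank '[[[1,0,0,4,0],[1,0,0,8,0],[1,0,0,8,0]]]'
python3 - <<'E'
from h import *
polst();o=ctrl.get_obs();print(o['force'],o['moment'],o['orientation'],o['tool_pos'])
E
python3 -m crank '[[[1,0,0,6,0],[1,0,0,12,0],[1,0,0,12,0]]]'
python3 - <<'E'
from h import *
polst();o=ctrl.get_obs();print(o['force'],o['moment'],o['orientation'],o['tool_pos'])
im=snap('side','s10')
cv2.imwrite('pics/s10c.png',cv2.resize(im[220:320,220:320,::-1],None,fx=6,fy=6,interpolation=cv2.INTER_CUBIC))
E
```

```text
clock: 12.85
tool_pos: [0.4771, -0.1272, 0.0898]
orientation: [-89.9, -0.1, 97.7]
force: [-0.6, 8.2, -2.0]
opening: 0.022
L 0.18683220928113298 deg -3.0175151052248594
[-0.58157052  8.19853417 -2.04950613] [2.95185935 0.30576378 0.01079405] [-8.98751597e+01 -6.78874389e-02  9.76909114e+01] [ 0.47714847 -0.1272007   0.0898351 ]
clock: 13.22
tool_pos: [0.4654, -0.1288, 0.0899]
orientation: [-89.9, -0.1, 97.7]
force: [-0.2, 7.3, -2.3]
opening: 0.0219
L 0.18784508287203552 deg -6.635451658733023
[-0.20261249  7.31571054 -2.28541262] [2.98564433 0.10332588 0.00519629] [-8.99011047e+01 -6.69011041e-02  9.76902234e+01] [ 0.46538741 -0.12881082  0.08992623]
```

View pics/s10c.png

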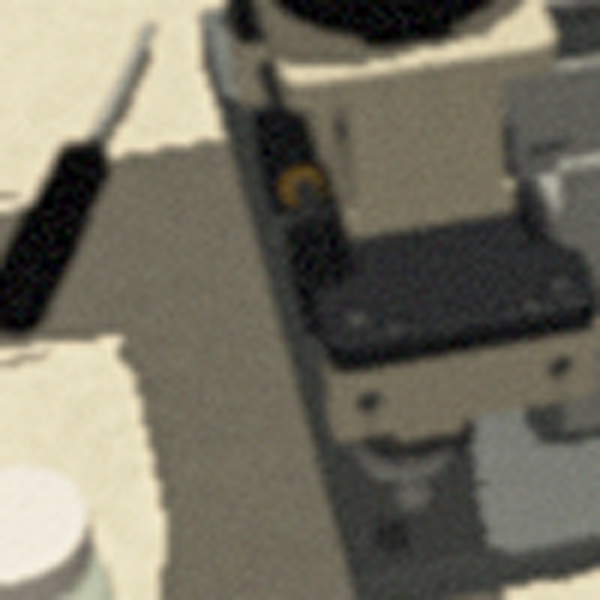

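Run:
```python
from h import *
im=cv2.imread('pics/top0.png')
cv2.imwrite('pics/hook.png',cv2.resize(im[262:300,298:372],None,fx=10,fy=10,interpolation=cv2.INTER_CUBIC))
# radii marks along spring at initial angle
for L in (.07,.08,.09,.1,.108,.115,.132): 
    p=pol(L,-19.4); print(L,(proj('top',[*p,.06])-[298,262])*10)
```

```text
0.07 [360.46629154 182.11687309]
0.08 [398.34916173 190.6770811 ]
0.09 [436.25322968 199.24207906]
0.1 [474.17851318 207.811871  ]
0.108 [504.53402715 214.67115891]
0.115 [531.10625657 220.67555641]
0.132 [595.68219654 235.26746763]
```

View pics/hook.png

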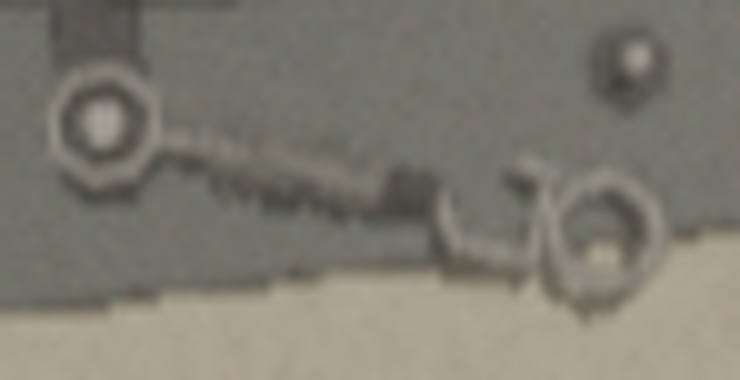

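The hook's ferrule ends at about L 0.090 relaxed, so at s≈0.05 it ran into the side of the post. I'll ease the stretch to about 0.043 and swing again.

Run:
```python
from h import *
steps([pol(.181,a) for a in (-6.5,-5,-3,-1.5,0)],.0905,97.7)
```

```text
row [ 6.8 -0.5 -1. ] -0.0 | now [ 0.4656 -0.1288  0.09  ] [-8.991e+01 -6.000e-02  9.769e+01] F [-0.   7.4 -2.8] op 0.022 t 13.28 q [  8.  11. -33.  -0. -46. -90.]
row [ 6.3 -0.5 -5.7] -0.0 | now [ 0.4656 -0.1288  0.09  ] [-8.991e+01 -6.000e-02  9.769e+01] F [-0.   7.4 -2.8] op 0.022 t 13.28 q [  8.  11. -33.  -0. -46. -90.]
row [  5.8  -0.6 -12. ] -0.0 | now [ 0.4656 -0.1288  0.09  ] [-8.991e+01 -6.000e-02  9.769e+01] F [-0.   7.4 -2.8] op 0.022 t 13.28 q [  8.  11. -33.  -0. -46. -90.]
row [  5.7  -0.6 -16.8] -0.0 | now [ 0.4656 -0.1288  0.09  ] [-8.991e+01 -6.000e-02  9.769e+01] F [-0.   7.4 -2.8] op 0.022 t 13.28 q [  8.  11. -33.  -0. -46. -90.]
row [  5.6  -0.6 -21.5] -0.0 | now [ 0.4656 -0.1288  0.09  ] [-8.991e+01 -6.000e-02  9.769e+01] F [-0.   7.4 -2.8] op 0.022 t 13.28 q [  8.  11. -33.  -0. -46. -90.]
```

```bash
python3 -m crank '[[[1,3.5,0,0,0],[1,6.8,0,-1,0],[1,6.5,0,-4,0],[1,6.2,0,-7,0],[1,6,0,-10,0],[1,5.8,0,-13,0],[1,5.8,0,-13,0]]]'
python3 - <<'E'
from h import *
polst();o=ctrl.get_obs();print(o['force'],o['moment'],o['tool_pos'])
go(*pol(.181,0),.0905,97.7)
E
```

```text
clock: 14.15
tool_pos: [0.4779, -0.1214, 0.0898]
orientation: [-89.9, -0.1, 97.7]
force: [-1.0, 6.8, -2.6]
opening: 0.0221
L 0.18109395486738358 deg -2.6221197032933445
[-0.98979312  6.75707182 -2.58679483] [ 2.60868161  0.25942347 -0.01966554] [ 0.4779222  -0.12137487  0.08983221]
row [-0.1 -0.7 -8.3] -0.0 | now [ 0.4779 -0.1214  0.0898] [-8.989e+01 -5.000e-02  9.770e+01] F [-1.   6.8 -2.6] op 0.0221 t 14.15 q [  9.  12. -32.  -0. -46. -91.]
```

```bash
python3 -m crank '[[[1,0,0,-2,0],[1,0,0,-4,0],[1,0,0,-4,0]]]'
python3 - <<'E'
from h import *
polst();o=ctrl.get_obs();print(o['force'],o['moment'],o['tool_pos'])
E
python3 -m crank '[[[1,0,0,-2,0],[1,0,0,-4,0],[1,0,0,-4,0]]]'
python3 - <<'E'
from h import *
polst();o=ctrl.get_obs();print(o['force'],o['moment'],o['tool_pos'])
E
```

```text
clock: 14.52
tool_pos: [0.4817, -0.1209, 0.0898]
orientation: [-89.9, -0.1, 97.7]
force: [-0.8, 6.3, -1.8]
opening: 0.022
L 0.1809594399051451 deg -1.407494121999529
[-0.77070662  6.33528915 -1.81752345] [2.63824349 0.24637133 0.0335617 ] [ 0.48172728 -0.1208589   0.08980131]
clock: 14.9
tool_pos: [0.4846, -0.1202, 0.0895]
orientation: [-89.8, -0.1, 97.7]
force: [-2.6, 8.1, -1.4]
opening: 0.0215
L 0.18059391319931856 deg -0.4827382223246348
[-2.64991174  8.09127212 -1.37311763] [ 3.43453733  1.19222714 -0.04243124] [ 0.48458138 -0.12015125  0.08946566]
```

```bash
python3 -m crank '[[[1,2,0,0,0],[1,4,0,0,0],[1,6,0,0,0],[1,8,0,0,0],[1,10,0,0,0],[1,10,0,0,0]]]'
python3 - <<'E'
from h import *
polst();o=ctrl.get_obs();print(o['force'],o['moment'],o['tool_pos'])
E
python3 -m crank '[[[1,2,0,0,0],[1,4,0,0,0],[1,6,0,0,0],[1,7,0,0,0],[1,7,0,0,0]]]'
python3 - <<'E'
from h import *
polst();o=ctrl.get_obs();print(o['force'],o['moment'],o['tool_pos'])
E
```

```text
clock: 15.65
tool_pos: [0.4842, -0.1105, 0.0899]
orientation: [-89.9, -0.0, 97.7]
force: [-0.8, 4.9, -2.5]
opening: 0.0221
L 0.17096688355375514 deg -0.19012199890400616
[-0.81313811  4.9310032  -2.48775321] [ 2.14026825  0.31976217 -0.03260871] [ 0.48423285 -0.11048877  0.08987133]
clock: 16.27
tool_pos: [0.4846, -0.1041, 0.0907]
orientation: [-90.0, 0.0, 97.7]
force: [-1.2, 1.1, -1.9]
opening: 0.0219
L 0.16464449712448337 deg 0.22554463527951352
[-1.2379948   1.08560148 -1.85890699] [-0.00048749 -0.0235627  -0.02319934] [ 0.48458682 -0.10406002  0.09068409]
```

The moment fell to 0 at L 0.165, so the post now carries the tension and the hook has caught. I'll centre the pin and lift out.

```bash
python3 -m crank '[[[1,2,0,0,0],[1,2,-10,0,0],[1,2,-25,0,0],[1,2,-45,0,0],[1,2,-80,0,0],[1,2,-120,0,0],[1,2,-120,0,0]]]'
python3 - <<'E'
from h import *
o=ctrl.get_obs();print(o['force'],o['moment'],o['tool_pos'])
im=snap('side','s11')
cv2.imwrite('pics/s11c.png',cv2.resize(im[160:320,220:380,::-1],None,fx=3.75,fy=3.75,interpolation=cv2.INTER_CUBIC))
go(.4449,.2602,.2,83.9)
E
```

```text
clock: 17.15
tool_pos: [0.4864, -0.1018, 0.2151]
orientation: [-90.4, 0.0, 97.8]
force: [-0.4, 0.1, -1.1]
opening: 0.022
[-0.37540007  0.08256124 -1.10494953] [ 0.02440669 -0.05840075 -0.03302704] [ 0.48641573 -0.10176324  0.21510552]
row [363.9  13.   -8.7] 0.241 | now [ 0.4851 -0.1016  0.2129] [-9.025e+01 -1.000e-02  9.772e+01] F [ 0.3  0.1 -2.7] op 0.0218 t 17.2 q [ 11.   4. -23.   0. -63. -93.]
```

View pics/s11c.png

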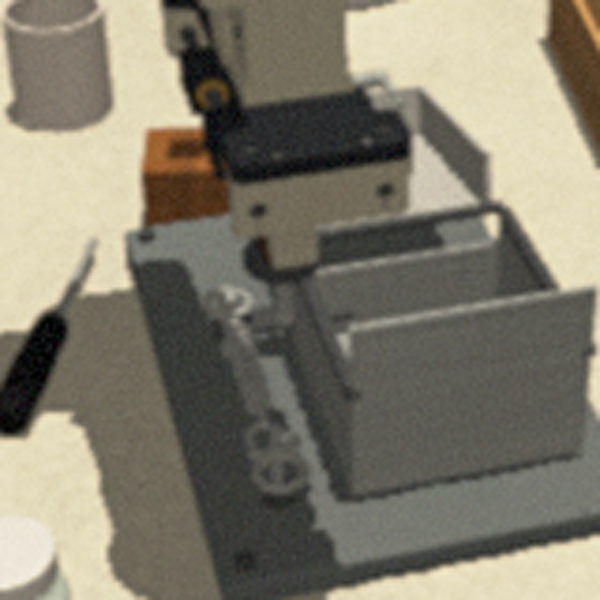

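The hook now sits on the post, with the ring at crop (280,470) and the spring pointing straight at the post. I'll return the puller.

```bash
python3 -m crank '[[[1,364,10,-9,0.24],[1,364,10,-9,0.24],[1,364,10,-9,0.24],[1,364,10,-9,0.24],[1,364,10,-9,0.24],[1,364,10,-9,0.24],[1,364,10,-9,0.24],[1,364,10,-9,0.24],[1,364,10,-9,0.24]]]'
python3 - <<'E'
from h import *
im=snap('side','s12')
cv2.imwrite('pics/s12c.png',cv2.resize(im[120:280,200:360,::-1],None,fx=3.75,fy=3.75,interpolation=cv2.INTER_CUBIC))
go(.4449,.2602,.13,83.9)
p=ctrl.get_obs()['tool_pos'];print((proj('side',p-[0,0,.0525])-[200,120])*3.75)
t=snap('top','t12');cv2.imwrite('pics/t12c.png',cv2.resize(t[180:310,210:395,::-1],None,fx=4.3,fy=4.3,interpolation=cv2.INTER_CUBIC))
E
```

```text
clock: 18.32
tool_pos: [0.4441, 0.259, 0.2003]
orientation: [-90.0, 0.0, 83.9]
force: [-0.1, 0.6, -1.2]
opening: 0.0221
row [ 1.3 70.5 -0.5] -0.0 | now [0.4443 0.259  0.2005] [-8.999e+01  1.000e-02  8.389e+01] F [-0.5  0.2 -1.7] op 0.0216 t 18.38 q [  52.    7.  -22.   -0.  -62. -148.]
[252.28424265 181.38717813]
```

View pics/s12c.png

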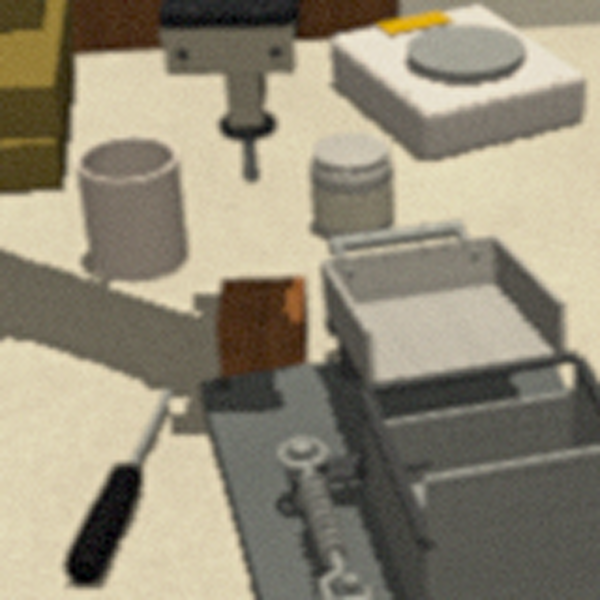

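View pics/t12c.png

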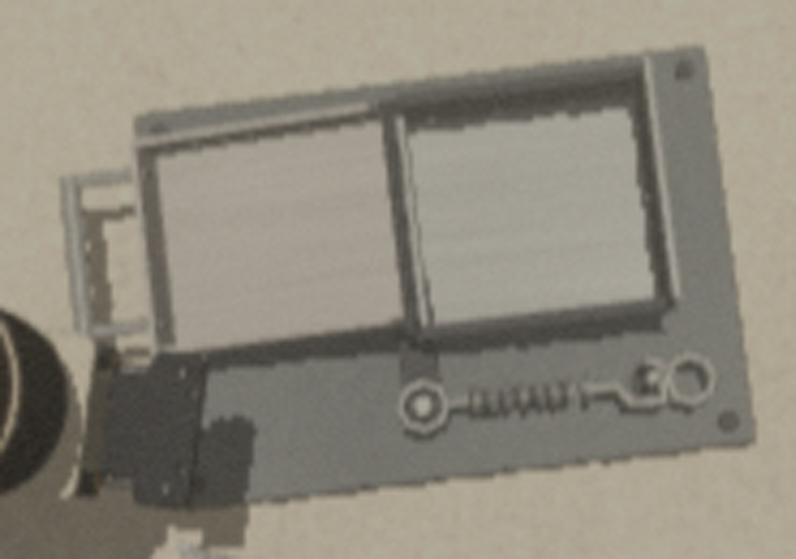

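The spring is hooked on the post at crop (650,378), and the puller tip at (250,178) is where I predicted it. I'll lower it into the stand.

```bash
python3 -m crank '[[[1,1.3,40,-0.5,0],[1,1.3,75,-0.5,0],[1,1.3,90,-0.5,0],[1,1.3,102,-0.5,0],[1,1.3,114,-0.5,0],[1,1.3,126,-0.5,0],[1,1.3,136,-0.5,0],[1,1.3,136,-0.5,0]]]'
python3 - <<'E'
from h import *
go(.4449,.2602,.0625,83.9);print(ctrl.get_obs()['moment'])
E
```

```text
clock: 19.42
tool_pos: [0.4446, 0.2611, 0.0638]
orientation: [-90.0, 0.1, 84.0]
force: [-0.8, -1.4, -1.6]
opening: 0.0221
row [-0.8  1.3 -0.4] 0.001 | now [0.4446 0.2611 0.0638] [-8.995e+01  7.000e-02  8.397e+01] F [-0.8 -1.4 -1.6] op 0.0221 t 19.43 q [  52.   15.  -31.   -0.  -43. -148.]
[-0.03042016  0.01121973  0.02061433]
```

```bash
python3 -m crank '[[[1,0,1.5,0,0],[1,0,1.5,0,0],[0.3,0,1.5,0,0],[-0.3,0,1.5,0,0],[-1,0,1.5,0,0],[-1,0,1.5,0,0],[-1,0,1.5,0,0],[-1,0,1.5,0,0]]]'; python3 -m crank '[[[-1,0,-30,0,0],[-1,0,-80,0,0],[-1,0,-140,0,0],[-1,0,-190,0,0],[-1,0,-190,0,0],[-1,0,-190,0,0]]]'
python3 - <<'E'
from h import *
im=snap('side','s13')
cv2.imwrite('pics/s13c.png',cv2.resize(im[120:280,200:360,::-1],None,fx=3.75,fy=3.75,interpolation=cv2.INTER_CUBIC))
for c in('top','side'):
    snap(c,c+'13')
    print(c,[(np.round(d['extent']).tolist(),round(d['confidence'],2)) for d in ctrl.find_in(c,'briq0')])
E
```

```text
clock: 20.42
tool_pos: [0.4449, 0.2614, 0.063]
orientation: [-90.0, 0.0, 84.0]
force: [0.1, -0.9, 0.1]
opening: 0.075
clock: 21.18
tool_pos: [0.4445, 0.2612, 0.2526]
orientation: [-90.0, -0.0, 84.0]
force: [0.1, -0.4, -0.1]
opening: 0.0879
top [([421.0, 280.0, 15.0, 20.0], 0.74), ([410.0, 247.0, 17.0, 12.0], 0.73), ([453.0, 283.0, 18.0, 13.0], 0.7), ([416.0, 214.0, 12.0, 16.0], 0.44)]
side [([269.0, 393.0, 22.0, 26.0], 0.89), ([362.0, 338.0, 22.0, 18.0], 0.75), ([315.0, 335.0, 18.0, 24.0], 0.71), ([266.0, 347.0, 22.0, 28.0], 0.68), ([217.0, 222.0, 28.0, 52.0], 0.34), ([286.0, 179.0, 67.0, 43.0], 0.24)]
```

View pics/s13c.png

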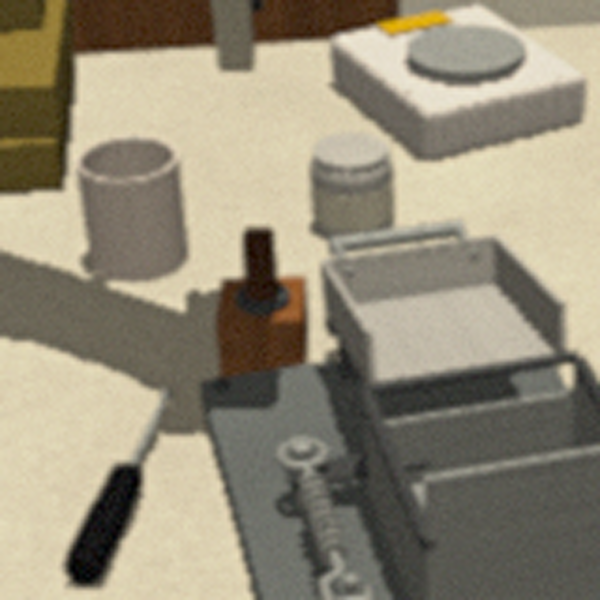

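View pics/top13.png

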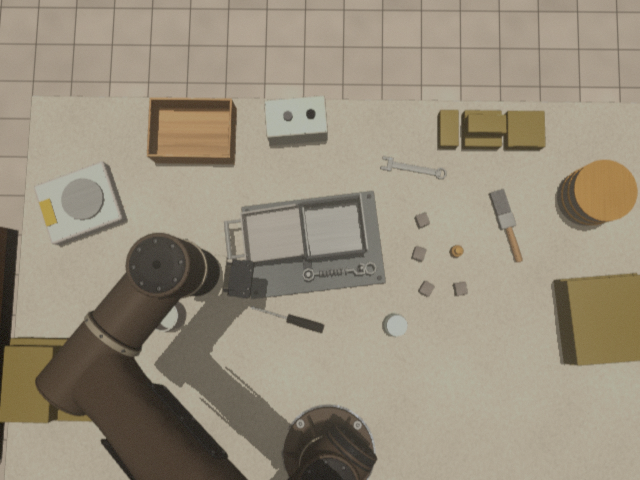

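The puller stands upright in its stand, and the four briquettes haven't moved. I'll measure their poses.

Run:
```python
from h import *
im=cv2.imread('pics/top13.png')
c=im[200:305,400:480]
cv2.imwrite('pics/b13.png',cv2.resize(c,None,fx=5.7,fy=5.7,interpolation=cv2.INTER_CUBIC))
s=cv2.imread('pics/side13.png')[325:425,255:395]
cv2.imwrite('pics/b13s.png',cv2.resize(s,None,fx=5.7,fy=5.7,interpolation=cv2.INTER_CUBIC))
big=cv2.resize(c,None,fx=8,fy=8,interpolation=cv2.INTER_CUBIC).astype(int)
g=big.mean(2); m=(g<128).astype(np.uint8)
n,l,st,ce=cv2.connectedComponentsWithStats(m)
for i in range(1,n):
    if 2000<st[i,4]<30000:
        ct,_=cv2.findContours((l==i).astype(np.uint8),cv2.RETR_EXTERNAL,cv2.CHAIN_APPROX_NONE)
        r=cv2.minAreaRect(ct[0]); u=(np.array(r[0])+.5)/8-.5+[400,200]
        print(st[i,4],np.round(u,1),np.round(np.array(r[1])/8,1),round(r[2],1),atz('top',u,.02))
print(np.percentile(g,[5,20,50,80]))
```

```text
10406 [421.3 220.3] [14.  13.2] 69.3 [ 0.6127959  -0.24038106  0.02      ]
7270 [455.6 251.3] [12.4 13.9] 63.4 [ 0.53136776 -0.33091562  0.02      ]
10312 [417.8 253.9] [12.5 14.9] 16.2 [ 0.52269756 -0.23104284  0.02      ]
10291 [425.4 288.7] [12.7 14.6] 30.1 [ 0.43104724 -0.2509369   0.02      ]
10270 [459.3 288.6] [13.5 14. ] 82.6 [ 0.43293695 -0.33992669  0.02      ]
[121.66666667 162.33333333 165.         167.        ]
```

View pics/b13.png

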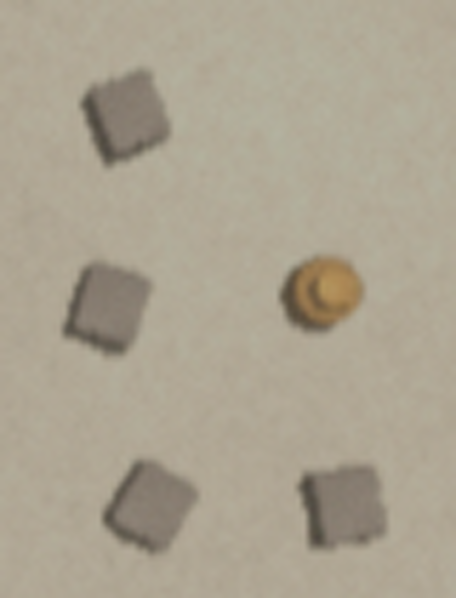

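View pics/b13s.png

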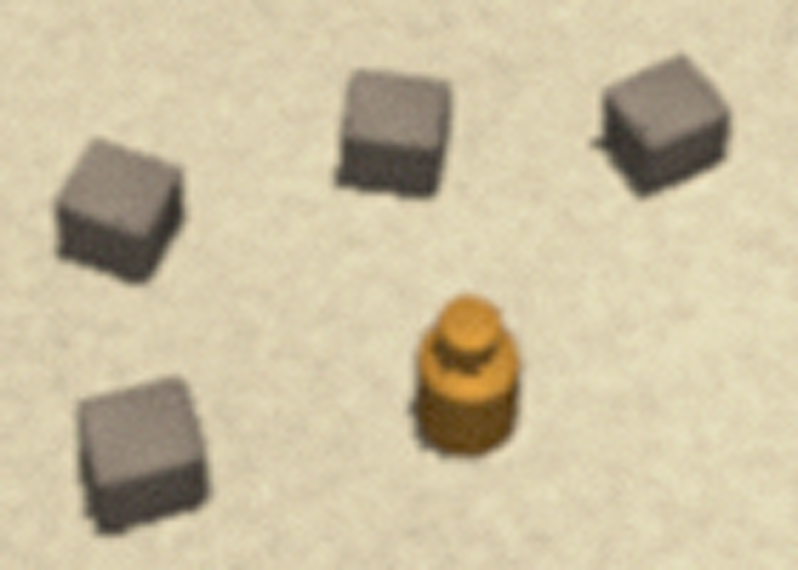

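Run:
```python
from h import *
for n,a,b in (('A',(422.4,219.5),(371.7,341.8)),('B',(419.2,252.8),(324.4,343.5)),('C',(426.6,288.),(275.7,357.4)),('D',(460.3,288.),(279.2,399.5))):
    print(n,atz('top',a,.028),tri(a,b))
print('jar',atz('top',(397,322),.085))
go(.612,-.242,.2,114)
```

```text
A [ 0.61380945 -0.24189435  0.028     ] (array([ 0.61285396, -0.24155121,  0.02944496]), np.float64(0.0014982679818768255))
B [ 0.52494945 -0.23343491  0.028     ] (array([ 0.52400562, -0.23322098,  0.02904779]), np.float64(0.0017112778511136507))
C [ 0.43269946 -0.25279124  0.028     ] (array([ 0.43156268, -0.25276106,  0.02840214]), np.float64(0.002257946719349548))
D [ 0.43432845 -0.34076503  0.028     ] (array([ 0.43285725, -0.34072978,  0.02838551]), np.float64(0.002927252469421297))
jar [ 0.34510522 -0.16887366  0.085     ]
row [-482.6   52.5 -219.4] -0.524 | now [0.4446 0.2611 0.2519] [-89.93   0.1   83.97] F [-0.7  0.   0.4] op 0.0876 t 21.43 q [  52.    5.  -17.   -0.  -69. -148.]
```

```bash
python3 -m crank '[[[-0.6,-483,20,-219,-0.52],[-0.6,-483,20,-219,-0.52],[-0.6,-483,20,-219,-0.52],[-0.6,-483,20,-219,-0.52],[-0.6,-483,20,-219,-0.52],[-0.6,-483,20,-219,-0.52],[-0.6,-483,20,-219,-0.52],[-0.6,-483,20,-219,-0.52],[-0.6,-483,52,-219,-0.52],[-0.6,-483,100,-219,-0.52],[-0.6,-483,120,-219,-0.52],[-0.6,-483,120,-219,-0.52]]]'
python3 - <<'E'
from h import *
go(.613,-.2417,.006,114)
im=snap('side','s14')
cv2.imwrite('pics/s14c.png',cv2.resize(im[220:420,260:460,::-1],None,fx=3,fy=3,interpolation=cv2.INTER_CUBIC))
E
```

```text
clock: 22.92
tool_pos: [0.6105, -0.2419, 0.1302]
orientation: [-89.7, -0.2, 113.7]
force: [0.6, -0.5, 1.1]
opening: 0.07
row [ -1.1 124.2  -3. ] -0.005 | now [ 0.6105 -0.2419  0.1302] [-89.74  -0.16 113.74] F [ 0.6 -0.5  1.1] op 0.07 t 22.93 q [ -5.  23.  -9.  -0. -59. -62.]
```

View pics/s14c.png

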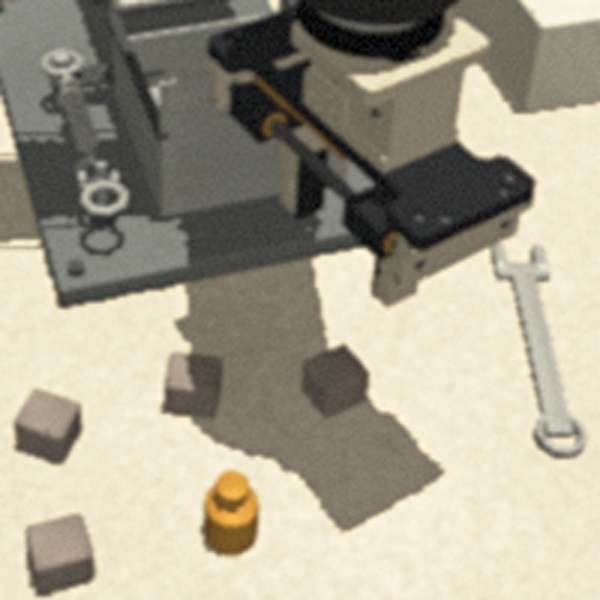

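```bash
python3 -m crank '[[[-0.6,-1,40,-2,0],[-0.6,-1,80,-2,0],[-0.6,-1,110,-2,0],[-0.6,-1,123,-2,0],[-0.6,-1,123,-2,0],[0,-1,123,-2,0],[1,-1,123,-2,0],[1,-1,123,-2,0],[1,-1,123,-2,0],[1,-1,123,-2,0],[1,-1,123,-2,0],[1,-1,123,-2,0]]]'
python3 - <<'E'
from h import *
go(.613,-.2417,.18,114)
E
```

```text
clock: 24.48
tool_pos: [0.6141, -0.242, 0.0103]
orientation: [-90.0, -0.0, 113.8]
force: [-1.1, 1.1, 4.7]
opening: 0.0298
row [   0.7 -169.7    0.9] -0.004 | now [ 0.6141 -0.242   0.0103] [-90.    -0.   113.77] F [-1.1  1.1  4.7] op 0.0298 t 24.48 q [ -5.  30. -15.   0. -45. -62.]
```

```bash
cat >> h.py <<'E'
def spot(fx,fy,dz):
    X0,Y0,a=.5253,.0378,.1340
    c,s=np.cos(a),np.sin(a);return (X0+(c*fx-s*fy)/1e3,Y0+(s*fx+c*fy)/1e3,(87-.2027*(fy-103.5))/1e3+dz)
E
python3 -m crank '[[[1,0,-40,0,0],[1,0,-100,0,0],[1,0,-160,0,0],[1,0,-220,0,0],[1,0,-240,0,0],[1,0,-240,0,0]]]'
python3 - <<'E'
from h import *
x,y,z=spot(80,130,.022);print(x,y,z);go(x,y,.22,97.7);go(x,y,z,97.7)
E
```

```text
clock: 25.22
tool_pos: [0.6149, -0.2422, 0.2519]
orientation: [-90.2, 0.1, 113.8]
force: [-0.7, -0.0, -1.1]
opening: 0.0298
0.5872149195524012 0.17732255278921644 0.10362845000000001
row [ 395.2   31.7 -143.6] 0.28 | now [ 0.6149 -0.2422  0.2519] [-9.0180e+01  1.1000e-01  1.1376e+02] F [-0.7 -0.  -1.1] op 0.0298 t 25.23 q [ -5.  18.   1.   0. -72. -62.]
row [ 395.4  148.  -143.2] 0.28 | now [ 0.6149 -0.2422  0.2519] [-9.0180e+01  1.1000e-01  1.1376e+02] F [-0.7 -0.  -1.1] op 0.0298 t 25.23 q [ -5.  18.   1.   0. -72. -62.]
```

```bash
python3 -m crank '[[[1,395,15,-144,0.28],[1,395,15,-144,0.28],[1,395,15,-144,0.28],[1,395,15,-144,0.28],[1,395,15,-144,0.28],[1,395,15,-144,0.28],[1,395,15,-144,0.28],[1,395,30,-144,0.28],[1,395,65,-144,0.28],[1,395,65,-144,0.28]]]'
python3 - <<'E'
from h import *
x,y,z=spot(80,130,.022);go(x,y,z,97.7)
im=snap('side','s15')
cv2.imwrite('pics/s15c.png',cv2.resize(im[120:300,230:410,::-1],None,fx=3.3,fy=3.3,interpolation=cv2.INTER_CUBIC))
E
```

```text
clock: 26.48
tool_pos: [0.5844, 0.1758, 0.1808]
orientation: [-89.6, 0.2, 97.7]
force: [0.4, -0.2, 0.3]
opening: 0.0296
row [ 1.3 77.1 -3.6] -0.0 | now [0.5844 0.1758 0.1808] [-89.57   0.16  97.68] F [ 0.4 -0.2  0.3] op 0.0296 t 26.48 q [  35.   17.  -11.   -0.  -63. -117.]
```

View pics/s15c.png

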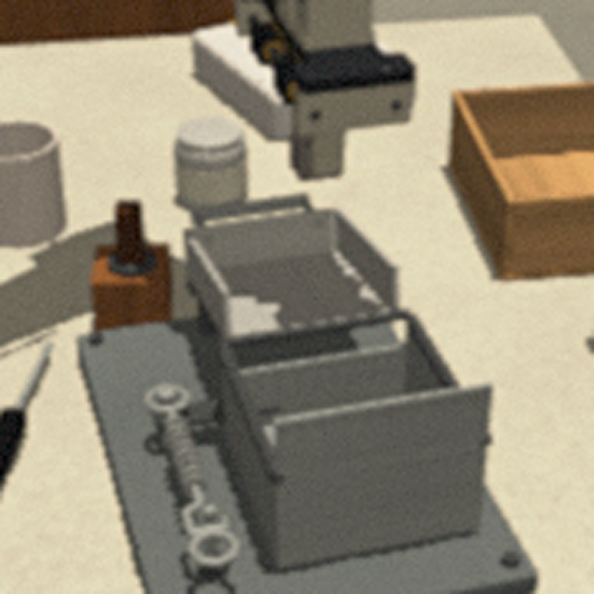

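```bash
python3 -m crank '[[[1,1,30,-2,0],[1,1,60,-2,0],[1,1,76,-2,0],[1,1,76,-2,0],[0.05,1,76,-2,0],[0.05,1,76,-2,0],[0.05,1,76,-2,0],[0.05,1,76,-2,0],[0.05,1,60,-2,0],[0.05,1,20,-2,0],[0.05,1,-30,-2,0],[0.05,1,-60,-2,0]]]'
python3 - <<'E'
from h import *
im=snap('side','s16')
cv2.imwrite('pics/s16c.png',cv2.resize(im[120:300,230:410,::-1],None,fx=3.3,fy=3.3,interpolation=cv2.INTER_CUBIC))
snap('top','t16')
for c in('top','side'):
    print(c,[(np.round(d['extent']).tolist(),round(d['confidence'],2)) for d in ctrl.find_in(c,'briq0')])
go(.5245,-.2333,.2,73)
E
```

```text
clock: 28.02
tool_pos: [0.5895, 0.179, 0.2493]
orientation: [-90.2, -0.1, 97.7]
force: [0.1, -0.1, -0.5]
opening: 0.0417
top [([418.0, 281.0, 21.0, 17.0], 0.69), ([452.0, 281.0, 17.0, 13.0], 0.68), ([256.0, 223.0, 12.0, 8.0], 0.63), ([410.0, 246.0, 16.0, 15.0], 0.44), ([351.0, 263.0, 24.0, 10.0], 0.22)]
side [([317.0, 336.0, 15.0, 21.0], 0.82), ([264.0, 348.0, 23.0, 28.0], 0.73), ([318.0, 194.0, 19.0, 8.0], 0.57), ([269.0, 394.0, 23.0, 23.0], 0.56)]
row [-399.9   45.8  119.1] 0.431 | now [0.5888 0.1789 0.2465] [-9.011e+01 -6.000e-02  9.772e+01] F [ 0.1  0.1 -0.1] op 0.0422 t 28.23 q [  35.   14.   -6.   -0.  -70. -117.]
```

View pics/s16c.png

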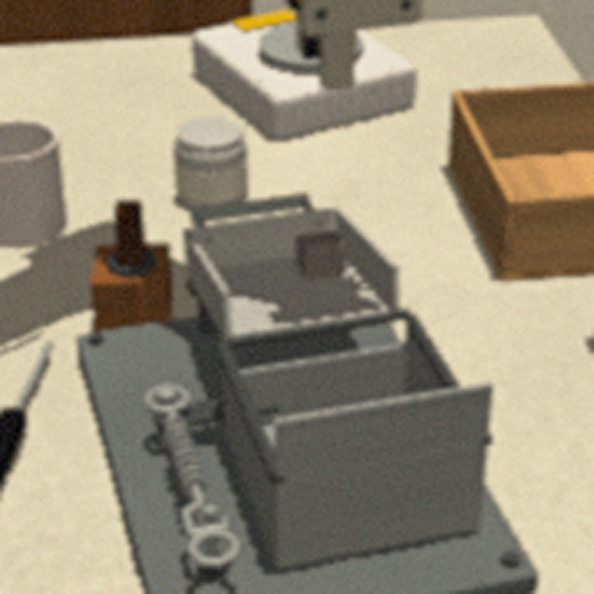

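View pics/t16.png

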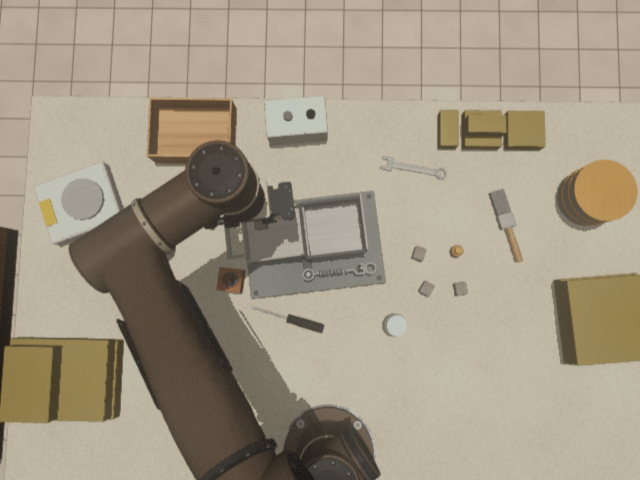

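Briquette A is in the tray and has slid to its rear wall. The others haven't moved, so B is next.

```bash
python3 -m crank '[[[-0.6,-400,0,119,0.43],[-0.6,-400,0,119,0.43],[-0.6,-400,0,119,0.43],[-0.6,-400,0,119,0.43],[-0.6,-400,0,119,0.43],[-0.6,-400,0,119,0.43],[-0.6,-400,0,119,0.43],[-0.6,-400,40,119,0.43],[-0.6,-400,90,119,0.43],[-0.6,-400,140,119,0.43],[-0.6,-400,140,119,0.43]]]'
python3 - <<'E'
from h import *
go(.5245,-.2333,.007,73)
im=snap('side','s17')
cv2.imwrite('pics/s17c.png',cv2.resize(im[250:420,240:410,::-1],None,fx=3.5,fy=3.5,interpolation=cv2.INTER_CUBIC))
E
```

```text
clock: 29.6
tool_pos: [0.5209, -0.2331, 0.1011]
orientation: [-89.5, 0.1, 73.0]
force: [1.3, 0.1, 0.5]
opening: 0.0705
row [ 1.  94.  -4.3] 0.001 | now [ 0.5209 -0.2331  0.1011] [-8.947e+01  7.000e-02  7.304e+01] F [1.3 0.1 0.5] op 0.0705 t 29.6 q [  -5.   18.  -22.   -0.  -51. -102.]
```

View pics/s17c.png

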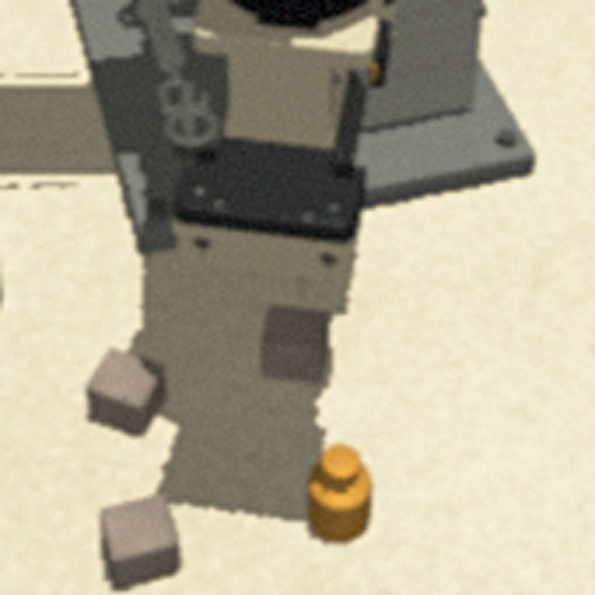

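```bash
python3 -m crank '[[[-0.6,0,40,-1,0],[-0.6,0,70,-1,0],[-0.6,0,92,-1,0],[-0.6,0,92,-1,0],[0,0,92,-1,0],[1,0,92,-1,0],[1,0,92,-1,0],[1,0,92,-1,0],[1,0,92,-1,0],[1,0,92,-1,0],[1,0,92,-1,0]]]'
python3 - <<'E'
from h import *
go(.5245,-.2333,.007,73)
E
python3 -m crank '[[[1,0,-40,0,0],[1,0,-100,0,0],[1,0,-160,0,0],[1,0,-220,0,0],[1,0,-240,0,0],[1,0,-240,0,0]]]'
python3 - <<'E'
from h import *
x,y,z=spot(22,132,.022);go(x,y,.18,97.7)
E
```

```text
clock: 31.02
tool_pos: [0.5255, -0.2339, 0.0133]
orientation: [-90.0, 0.0, 73.1]
force: [-0.7, 2.0, 5.1]
opening: 0.0299
row [0.3 6.3 1.2] 0.002 | now [ 0.5255 -0.2339  0.0133] [-90.01   0.    73.1 ] F [-0.7  2.   5.1] op 0.0299 t 31.02 q [  -5.   24.  -26.    0.  -40. -102.]
clock: 31.78
tool_pos: [0.5261, -0.234, 0.2546]
orientation: [-90.2, -0.0, 73.1]
force: [0.3, -0.7, -1.3]
opening: 0.0295
row [388.9  74.5 115. ] -0.43 | now [ 0.5261 -0.234   0.2546] [-9.018e+01 -4.000e-02  7.308e+01] F [ 0.3 -0.7 -1.3] op 0.0295 t 31.77 q [  -5.   10.  -10.    0.  -70. -102.]
```

```bash
python3 -m crank '[[[1,389,10,115,-0.43],[1,389,10,115,-0.43],[1,389,10,115,-0.43],[1,389,10,115,-0.43],[1,389,10,115,-0.43],[1,389,10,115,-0.43],[1,389,10,115,-0.43],[1,389,30,115,-0.43],[1,389,70,115,-0.43],[1,389,70,115,-0.43],[1,389,70,115,-0.43]]]'
python3 - <<'E'
from h import *
x,y,z=spot(22,132,.025);go(x,y,z,97.7)
im=snap('side','s18')
cv2.imwrite('pics/s18c.png',cv2.resize(im[120:300,230:410,::-1],None,fx=3.3,fy=3.3,interpolation=cv2.INTER_CUBIC))
E
```

```text
clock: 33.15
tool_pos: [0.5289, 0.1716, 0.1834]
orientation: [-90.0, 0.0, 97.7]
force: [0.0, -0.4, -0.8]
opening: 0.0298
row [-0.1 77.1 -0.6] 0.0 | now [0.5289 0.1716 0.1834] [-8.998e+01  4.000e-02  9.773e+01] F [ 0.  -0.4 -0.8] op 0.0298 t 33.15 q [  38.   11.  -18.    0.  -61. -120.]
```

View pics/s18c.png

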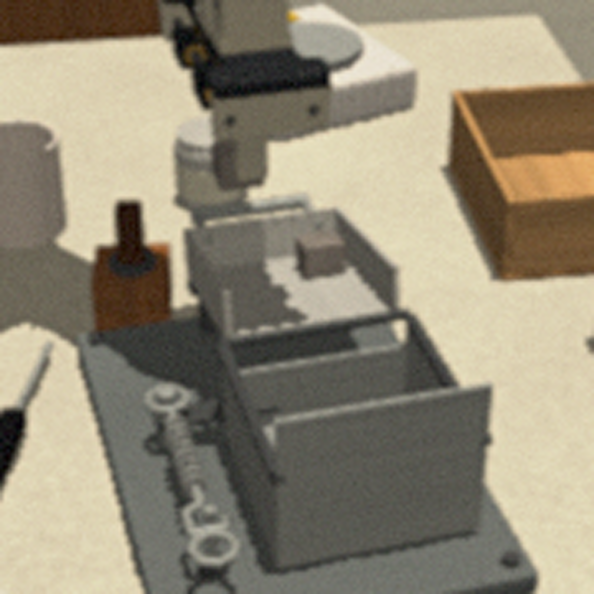

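```bash
python3 -m crank '[[[1,0,30,0,0],[1,0,60,0,0],[1,0,77,0,0],[1,0,77,0,0],[0.05,0,77,0,0],[0.05,0,77,0,0],[0.05,0,77,0,0],[0.05,0,77,0,0],[0.05,0,60,0,0],[0.05,0,20,0,0],[0.05,0,-30,0,0],[0.05,0,-70,0,0]]]'
python3 - <<'E'
from h import *
im=snap('side','s19')
cv2.imwrite('pics/s19c.png',im[120:420,230:430,::-1].repeat(2,0).repeat(2,1))
snap('top','t19')
for c in('top','side'):
    print(c,[(np.round(d['extent']).tolist(),round(d['confidence'],2)) for d in ctrl.find_in(c,'briq0')])
go(.4318,-.2530,.2,58)
E
```

```text
clock: 34.7
tool_pos: [0.5287, 0.1718, 0.2553]
orientation: [-90.1, -0.0, 97.7]
force: [1.0, 0.0, -0.5]
opening: 0.0416
top [([418.0, 281.0, 18.0, 17.0], 0.75), ([258.0, 249.0, 6.0, 9.0], 0.52)]
side [([269.0, 394.0, 24.0, 23.0], 0.93), ([264.0, 347.0, 25.0, 28.0], 0.9), ([252.0, 177.0, 141.0, 144.0], 0.68), ([297.0, 190.0, 15.0, 18.0], 0.52), ([318.0, 193.0, 16.0, 10.0], 0.52)]
row [-408.1   53.   153.1] 0.693 | now [0.5287 0.1719 0.2537] [-9.008e+01 -7.000e-02  9.772e+01] F [-0.2  0.5 -0.1] op 0.0419 t 34.9 q [  38.    8.  -12.   -0.  -69. -120.]
```

View pics/s19c.png

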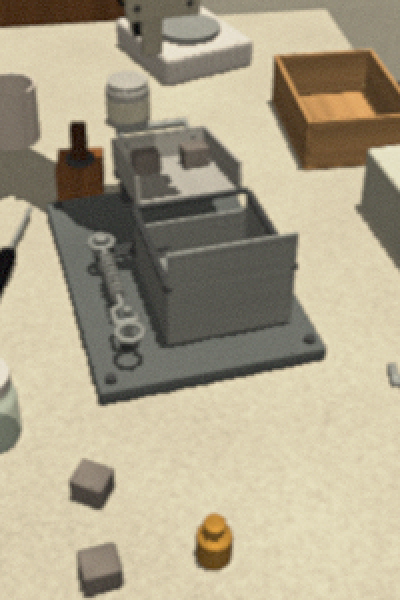

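```bash
python3 -m crank '[[[-0.6,-408,0,153,0.69],[-0.6,-408,0,153,0.69],[-0.6,-408,0,153,0.69],[-0.6,-408,0,153,0.69],[-0.6,-408,0,153,0.69],[-0.6,-408,0,153,0.69],[-0.6,-408,0,153,0.69],[-0.6,-408,20,153,0.69],[-0.6,-408,80,153,0.69],[-0.6,-408,125,153,0.69],[-0.6,-408,125,153,0.69],[-0.6,-408,125,153,0.69]]]'
python3 - <<'E'
from h import *
go(.4318,-.2530,.007,58)
im=snap('side','s20')
cv2.imwrite('pics/s20c.png',cv2.resize(im[250:420,200:370,::-1],None,fx=3.5,fy=3.5,interpolation=cv2.INTER_CUBIC))
E
```

```text
clock: 36.4
tool_pos: [0.4325, -0.2534, 0.1291]
orientation: [-90.0, 0.0, 58.2]
force: [0.3, -0.7, 0.8]
opening: 0.0702
row [1.000e-01 1.221e+02 9.000e-01] 0.004 | now [ 0.4325 -0.2534  0.1291] [-9.003e+01  3.000e-02  5.823e+01] F [ 0.3 -0.7  0.8] op 0.0702 t 36.4 q [  -8.    9.  -29.    0.  -52. -114.]
```

View pics/s20c.png

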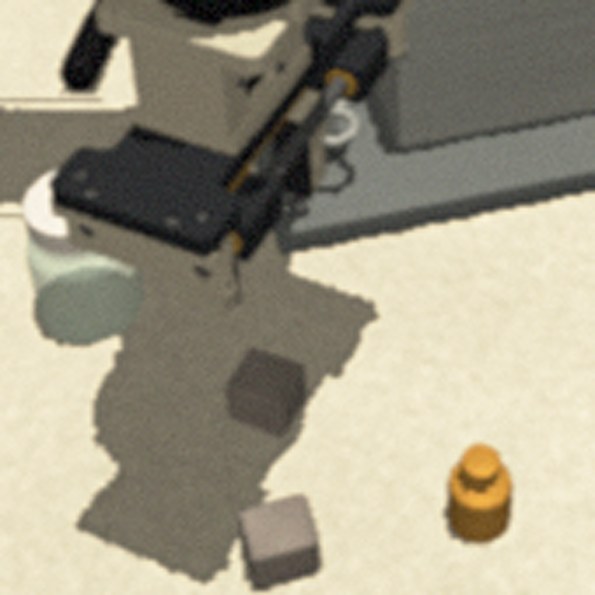

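```bash
python3 -m crank '[[[-0.6,0,40,1,0],[-0.6,0,80,1,0],[-0.6,0,119,1,0],[-0.6,0,119,1,0],[0,0,119,1,0],[1,0,119,1,0],[1,0,119,1,0],[1,0,119,1,0],[1,0,119,1,0],[1,0,119,1,0],[1,0,119,1,0]]]'
python3 - <<'E'
from h import *
go(.4318,-.2530,.007,58)
E
python3 -m crank '[[[1,0,-40,0,0],[1,0,-100,0,0],[1,0,-160,0,0],[1,0,-220,0,0],[1,0,-240,0,0],[1,0,-240,0,0]]]'
python3 - <<'E'
from h import *
x,y,z=spot(80,92,.025);go(x,y,.19,97.7)
E
```

```text
clock: 37.83
tool_pos: [0.4311, -0.2526, 0.0095]
orientation: [-90.0, 0.0, 58.2]
force: [-0.8, 0.6, 6.0]
opening: 0.0297
row [ 0.1  2.5 -0.8] 0.004 | now [ 0.4311 -0.2526  0.0095] [-90.02   0.    58.2 ] F [-0.8  0.6  6. ] op 0.0297 t 37.83 q [  -8.   19.  -36.    0.  -35. -114.]
clock: 38.58
tool_pos: [0.4316, -0.2527, 0.2506]
orientation: [-90.2, -0.1, 58.2]
force: [0.0, 0.2, -0.7]
opening: 0.0298
row [418.1  60.9  70.4] -0.69 | now [ 0.4316 -0.2527  0.2506] [-9.017e+01 -8.000e-02  5.819e+01] F [ 0.   0.2 -0.7] op 0.0298 t 38.58 q [  -8.    3.  -19.   -0.  -68. -114.]
```

```bash
python3 -m crank '[[[1,418,0,70,-0.69],[1,418,0,70,-0.69],[1,418,0,70,-0.69],[1,418,0,70,-0.69],[1,418,0,70,-0.69],[1,418,0,70,-0.69],[1,418,0,70,-0.69],[1,418,20,70,-0.69],[1,418,58,70,-0.69],[1,418,58,70,-0.69],[1,418,58,70,-0.69]]]'
python3 - <<'E'
from h import *
x,y,z=spot(80,92,.025);go(x,y,z,97.7)
im=snap('side','s21')
cv2.imwrite('pics/s21c.png',cv2.resize(im[120:300,230:410,::-1],None,fx=3.3,fy=3.3,interpolation=cv2.INTER_CUBIC))
E
```

```text
clock: 39.95
tool_pos: [0.592, 0.1393, 0.1913]
orientation: [-90.0, 0.0, 97.7]
force: [0.1, -0.4, 0.4]
opening: 0.0294
row [ 0.4 77.  -0.3] 0.0 | now [0.592  0.1393 0.1913] [-8.998e+01  4.000e-02  9.773e+01] F [ 0.1 -0.4  0.4] op 0.0294 t 39.95 q [  32.   16.  -11.    0.  -63. -114.]
```

View pics/s21c.png

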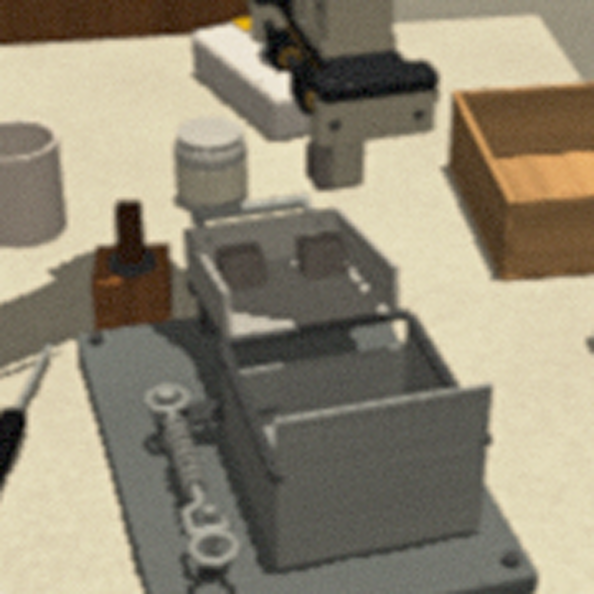

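```bash
python3 -m crank '[[[1,0,30,0,0],[1,0,60,0,0],[1,0,77,0,0],[1,0,77,0,0],[0.05,0,77,0,0],[0.05,0,77,0,0],[0.05,0,77,0,0],[0.05,0,77,0,0],[0.05,0,60,0,0],[0.05,0,20,0,0],[0.05,0,-30,0,0],[0.05,0,-65,0,0]]]'
python3 - <<'E'
from h import *
im=snap('side','s22')
cv2.imwrite('pics/s22c.png',im[120:420,230:430,::-1].repeat(2,0).repeat(2,1))
snap('top','t22')
for c in('top','side'):
    print(c,[(np.round(d['extent']).tolist(),round(d['confidence'],2)) for d in ctrl.find_in(c,'briq0')])
go(.4335,-.3407,.25,97)
E
```

```text
clock: 41.5
tool_pos: [0.5924, 0.1396, 0.2601]
orientation: [-90.2, -0.0, 97.7]
force: [0.4, -0.1, -0.5]
opening: 0.0416
top [([271.0, 220.0, 15.0, 11.0], 0.6), ([254.0, 239.0, 15.0, 17.0], 0.57), ([453.0, 278.0, 17.0, 18.0], 0.53), ([226.0, 192.0, 157.0, 105.0], 0.52)]
side [([269.0, 395.0, 21.0, 22.0], 0.83), ([296.0, 191.0, 14.0, 18.0], 0.53), ([317.0, 193.0, 17.0, 4.0], 0.48), ([322.0, 194.0, 14.0, 16.0], 0.46)]
row [-454.7    6.8  221.6] 0.013 | now [0.592  0.1397 0.2578] [-9.014e+01 -6.000e-02  9.772e+01] F [-0.5 -0.   0.1] op 0.0413 t 41.7 q [  32.   13.   -6.   -0.  -71. -114.]
```

View pics/s22c.png

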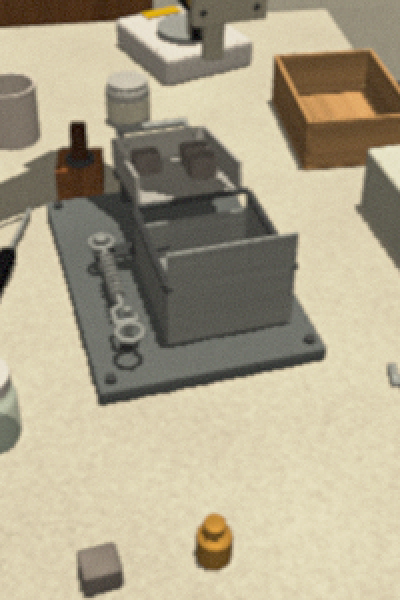

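Three are in the tray. The last one, D, hasn't moved.

```bash
python3 -m crank '[[[-0.6,-455,7,222,0.01],[-0.6,-455,7,222,0.01],[-0.6,-455,7,222,0.01],[-0.6,-455,7,222,0.01],[-0.6,-455,7,222,0.01],[-0.6,-455,7,222,0.01],[-0.6,-455,7,222,0.01],[-0.6,-455,7,222,0.01],[-0.6,-455,60,222,0.01],[-0.6,-455,110,222,0.01],[-0.6,-455,130,222,0.01],[-0.6,-455,130,222,0.01]]]'
python3 - <<'E'
from h import *
go(.4333,-.3407,.01,97)
im=snap('side','s23')
cv2.imwrite('pics/s23c.png',cv2.resize(im[280:450,200:370,::-1],None,fx=3.5,fy=3.5,interpolation=cv2.INTER_CUBIC))
E
```

```text
clock: 43.2
tool_pos: [0.4312, -0.3407, 0.1239]
orientation: [-89.7, -0.1, 97.1]
force: [-0.6, -0.0, 0.7]
opening: 0.0701
row [ -0.6 113.9  -2.6] 0.002 | now [ 0.4312 -0.3407  0.1239] [-89.74  -0.14  97.13] F [-0.6 -0.   0.7] op 0.0701 t 43.2 q [-18.  14. -23.  -0. -53. -65.]
```

View pics/s23c.png

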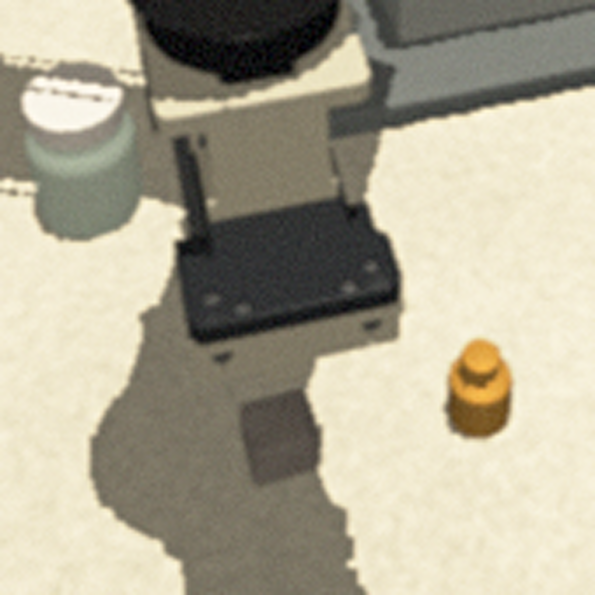

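```bash
python3 -m crank '[[[-0.6,0,40,-1,0],[-0.6,0,80,-1,0],[-0.6,0,114,-1,0],[-0.6,0,114,-1,0],[0,0,114,-1,0],[1,0,114,-1,0],[1,0,114,-1,0],[1,0,114,-1,0],[1,0,114,-1,0],[1,0,114,-1,0],[1,0,114,-1,0]]]'
python3 - <<'E'
from h import *
go(.4335,-.3407,.01,97)
E
python3 -m crank '[[[1,0,-40,0,0],[1,0,-100,0,0],[1,0,-160,0,0],[1,0,-220,0,0],[1,0,-240,0,0],[1,0,-240,0,0]]]'
python3 - <<'E'
from h import *
x,y,z=spot(22,92,.025);go(x,y,.19,97.7)
E
```

```text
clock: 44.62
tool_pos: [0.4341, -0.3411, 0.0124]
orientation: [-90.0, 0.0, 97.2]
force: [-1.6, 1.0, 4.7]
opening: 0.0303
row [0.5 2.4 0.5] 0.003 | now [ 0.4341 -0.3411  0.0124] [-9.001e+01  1.000e-02  9.716e+01] F [-1.6  1.   4.7] op 0.0303 t 44.62 q [-18.  23. -29.   0. -38. -65.]
clock: 45.38
tool_pos: [0.4346, -0.3413, 0.2536]
orientation: [-90.2, 0.1, 97.1]
force: [-0.6, 0.2, -1.4]
opening: 0.0297
row [ 457.1   63.5 -158.2] -0.01 | now [ 0.4346 -0.3413  0.2536] [-9.018e+01  8.000e-02  9.715e+01] F [-0.6  0.2 -1.4] op 0.0297 t 45.38 q [-18.   8. -13.  -0. -69. -65.]
```

```bash
python3 -m crank '[[[1,457,5,-158,-0.01],[1,457,5,-158,-0.01],[1,457,5,-158,-0.01],[1,457,5,-158,-0.01],[1,457,5,-158,-0.01],[1,457,5,-158,-0.01],[1,457,5,-158,-0.01],[1,457,5,-158,-0.01],[1,457,40,-158,-0.01],[1,457,62,-158,-0.01],[1,457,62,-158,-0.01],[1,457,62,-158,-0.01]]]'
python3 - <<'E'
from h import *
x,y,z=spot(22,92,.025);go(x,y,z,97.7)
im=snap('side','s24')
cv2.imwrite('pics/s24c.png',cv2.resize(im[120:300,230:410,::-1],None,fx=3.3,fy=3.3,interpolation=cv2.INTER_CUBIC))
E
```

```text
clock: 46.88
tool_pos: [0.534, 0.1319, 0.1901]
orientation: [-90.0, 0.0, 97.7]
force: [0.1, 0.0, -0.9]
opening: 0.03
row [-0.1 75.8 -0.8] 0.0 | now [0.534  0.1319 0.1901] [-8.998e+01  3.000e-02  9.772e+01] F [ 0.1  0.  -0.9] op 0.03 t 46.88 q [  34.   10.  -18.    0.  -61. -117.]
```

View pics/s24c.png

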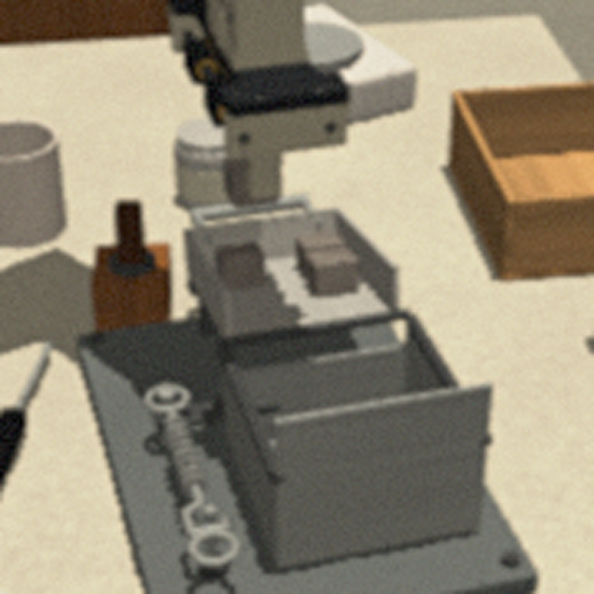

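```bash
python3 -m crank '[[[1,-3,30,0,0],[1,-3,60,0,0],[1,-3,75,0,0],[1,-3,75,0,0],[0.05,-3,75,0,0],[0.05,-3,75,0,0],[0.05,-3,75,0,0],[0.05,-3,75,0,0],[0.05,-3,60,0,0],[0.05,-3,20,0,0],[0.05,-3,-30,0,0],[0.05,-3,-70,0,0]]]'
python3 - <<'E'
from h import *
im=snap('side','s25')
cv2.imwrite('pics/s25c.png',im[120:420,230:430,::-1].repeat(2,0).repeat(2,1))
snap('top','t25')
for c in('top','side'):
    print(c,[(np.round(d['extent']).tolist(),round(d['confidence'],2)) for d in ctrl.find_in(c,'briq0')])
go(*spot(50,222,0)[:2],.2,97.7)
E
```

```text
clock: 48.42
tool_pos: [0.5345, 0.129, 0.2635]
orientation: [-90.1, -0.0, 97.7]
force: [0.7, 0.8, -0.4]
opening: 0.0415
top [([274.0, 242.0, 16.0, 10.0], 0.63), ([238.0, 206.0, 66.0, 56.0], 0.53), ([256.0, 249.0, 17.0, 5.0], 0.52)]
side [([276.0, 237.0, 26.0, 53.0], 0.74), ([299.0, 201.0, 16.0, 12.0], 0.57), ([323.0, 194.0, 14.0, 15.0], 0.51), ([298.0, 194.0, 9.0, 6.0], 0.46)]
row [132.5  61.8 -28.7] 0.0 | now [0.5344 0.1292 0.2616] [-9.013e+01 -7.000e-02  9.772e+01] F [ 0.1 -0.7 -1.4] op 0.0414 t 48.62 q [  34.    7.  -12.   -0.  -70. -116.]
```

View pics/s25c.png

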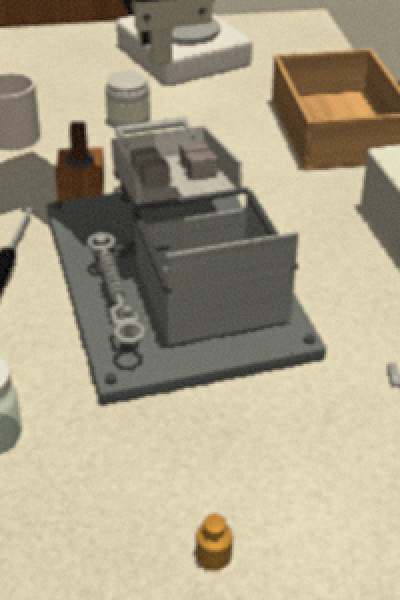

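View pics/t25.png

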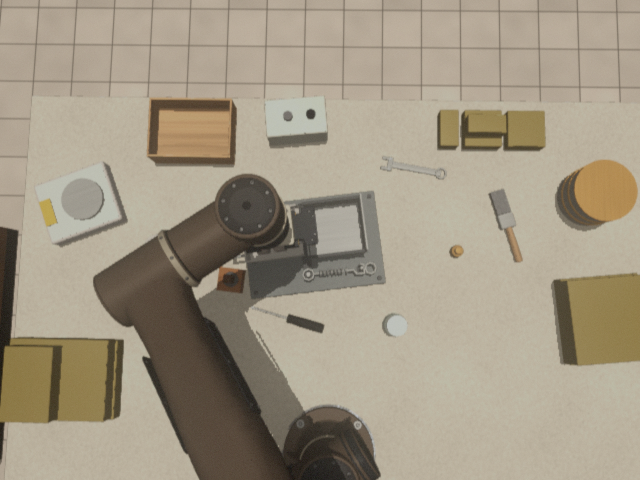

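All four are in the tray. The top view shows nothing left on the bench but the weight at (457,251), the jar and the other things that stay. Next is the bar.

```bash
python3 -m crank '[[[0.4,60,20,-14,0],[0.4,110,45,-24,0],[0.4,132,62,-29,0],[0.4,132,90,-29,0],[0.4,132,90,-29,0],[0.4,132,90,-29,0]]]'
python3 - <<'E'
from h import *
go(*spot(50,222,0)[:2],.078,97.7)
im=snap('side','s26')
cv2.imwrite('pics/s26c.png',cv2.resize(im[100:260,240:400,::-1],None,fx=3.7,fy=3.7,interpolation=cv2.INTER_CUBIC))
t=snap('top','t26');cv2.imwrite('pics/t26c.png',cv2.resize(t[180:310,210:395,::-1],None,fx=4.3,fy=4.3,interpolation=cv2.INTER_CUBIC))
E
```

```text
clock: 49.38
tool_pos: [0.5456, 0.2634, 0.1708]
orientation: [-90.0, 0.0, 97.7]
force: [-0.0, 0.1, 1.0]
opening: 0.0262
row [ 1.2 92.8  0.3] 0.0 | now [0.5456 0.2634 0.1708] [-9.002e+01  2.000e-02  9.771e+01] F [-0.   0.1  1. ] op 0.0262 t 49.38 q [  44.   16.  -13.    0.  -61. -127.]
```

View pics/s26c.png

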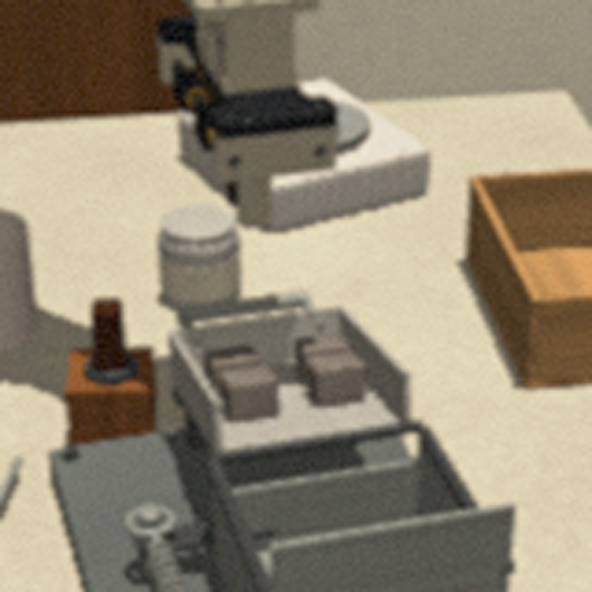

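View pics/t26c.png

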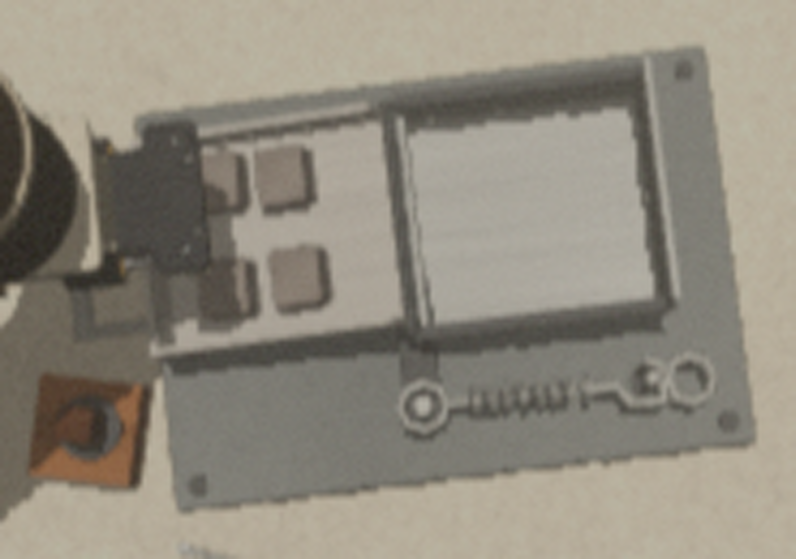

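```bash
python3 -m crank '[[[0.4,1,30,0,0],[0.4,1,55,0,0],[0.4,1,75,0,0],[0.4,1,91,0,0],[0.4,1,91,0,0],[0.4,1,91,0,0]]]'
python3 - <<'E'
from h import *
go(*spot(50,222,0)[:2],.078,97.7)
im=snap('side','s27')
cv2.imwrite('pics/s27c.png',cv2.resize(im[100:260,240:400,::-1],None,fx=3.7,fy=3.7,interpolation=cv2.INTER_CUBIC))
E
python3 -m crank '[[[1,0,0,0,0],[1,0,0,0,0],[1,0,0,0,0],[1,0,0,0,0],[1,0,0,0,0]]]'
python3 - <<'E'
from h import *
go(*spot(50,222,0)[:2],.078,97.7)
E
```

```text
clock: 50.22
tool_pos: [0.5457, 0.2651, 0.0801]
orientation: [-90.1, -0.0, 97.7]
force: [-0.0, -0.1, 0.5]
opening: 0.0263
row [-0.5  2.1  0.6] 0.001 | now [0.5457 0.2651 0.0801] [-9.007e+01 -3.000e-02  9.773e+01] F [-0.  -0.1  0.5] op 0.0263 t 50.23 q [  44.   22.  -19.    0.  -50. -127.]
clock: 50.9
tool_pos: [0.5453, 0.2654, 0.0795]
orientation: [-90.1, -0.0, 97.7]
force: [-4.1, 4.4, 4.1]
opening: 0.0108
row [-0.9  1.5  0.2] 0.001 | now [0.5453 0.2654 0.0795] [-9.005e+01 -5.000e-02  9.774e+01] F [-4.1  4.4  4.1] op 0.0108 t 50.9 q [  44.   22.  -19.   -0.  -50. -127.]
```

View pics/s27c.png

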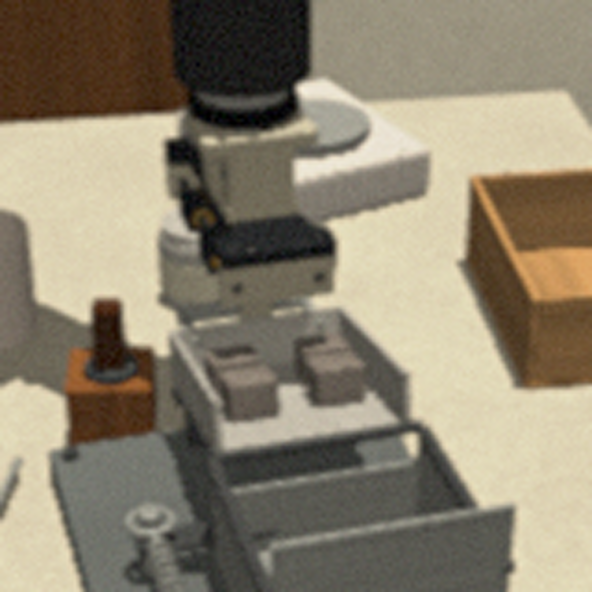

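```bash
python3 -c "
import numpy as np
for t in np.arange(0,1.26,.05): print(round(t,2),round(192*np.cos(t)+8*np.sin(t)-192,1),-round(192*np.sin(t)-8*np.cos(t)+8,1))"
```

```text
0.0 0.0 -0.0
0.05 0.2 -9.6
0.1 -0.2 -19.2
0.15 -1.0 -28.8
0.2 -2.2 -38.3
0.25 -4.0 -47.8
0.3 -6.2 -57.1
0.35 -8.9 -66.3
0.4 -12.0 -75.4
0.45 -15.6 -84.3
0.5 -19.7 -93.0
0.55 -24.1 -101.5
0.6 -29.0 -109.8
0.65 -34.3 -117.8
0.7 -40.0 -125.6
0.75 -46.1 -133.0
0.8 -52.5 -140.2
0.85 -59.3 -147.0
0.9 -66.4 -153.4
0.95 -73.8 -159.5
1.0 -81.5 -165.2
1.05 -89.5 -170.6
1.1 -97.8 -175.5
1.15 -106.3 -180.0
1.2 -115.0 -184.1
1.25 -123.9 -187.7
```

```bash
python3 -m crank '[[[1,0,-10,0,0],[1,0,-19,0,0],[1,-1,-29,0,0],[1,-2,-38,0,0],[1,-4,-48,0,0],[1,-6,-57,0,0],[1,-9,-66,0,0],[1,-12,-75,0,0],[1,-15.5,-84,0,0],[1,-19.5,-93,0,0],[1,-24,-101.5,0,0],[1,-29,-110,0,0]]]'
python3 - <<'E'
from h import *
o=ctrl.get_obs();print(o['force'],o['moment'],o['tool_pos'],o['opening'])
p=spot(50,222,0);c=np.array(o['tool_pos'])-[.5453,.2654,.0795];print(-c[0]*np.sin(.134)+c[1]*np.cos(.134),c[2])
im=snap('side','s28')
cv2.imwrite('pics/s28c.png',cv2.resize(im[100:260,240:400,::-1],None,fx=3.7,fy=3.7,interpolation=cv2.INTER_CUBIC))
E
```

```text
clock: 52.4
tool_pos: [0.549, 0.2385, 0.1897]
orientation: [-90.1, -0.2, 97.8]
force: [-4.3, 11.5, 2.1]
opening: 0.0108
[-4.30428706 11.50473867  2.12030231] [4.66415946 1.64242661 0.07916694] [0.54902101 0.23851401 0.1897461 ] 0.010765039650668128
-0.027142093599497413 0.11024610322324029
```

View pics/s28c.png

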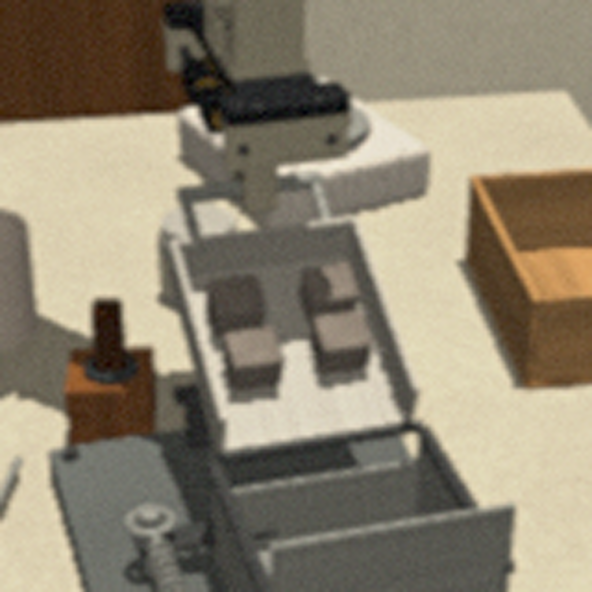

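```bash
python3 -m crank '[[[1,-3,-8,0,0],[1,-9,-15.5,0,0],[1,-15,-23,0,0],[1,-21.5,-30,0,0],[1,-28,-37,0,0],[1,-35.5,-43.5,0,0],[1,-43,-49.5,0,0],[1,-50.5,-55,0,0],[1,-58.5,-60.5,0,0],[1,-67,-65.5,0,0],[1,-67,-65.5,0,0]]]'
python3 - <<'E'
from h import *
o=ctrl.get_obs();print(o['force'],o['moment'],o['tool_pos'],o['opening'])
c=np.array(o['tool_pos'])-[.5453,.2654,.0795];print(-c[0]*np.sin(.134)+c[1]*np.cos(.134),c[2])
im=snap('side','s29')
cv2.imwrite('pics/s29c.png',cv2.resize(im[80:260,240:420,::-1],None,fx=3.3,fy=3.3,interpolation=cv2.INTER_CUBIC))
E
```

```text
clock: 53.82
tool_pos: [0.5585, 0.1714, 0.2579]
orientation: [-90.3, -0.2, 97.8]
force: [-8.7, 12.1, 17.7]
opening: 0.0107
[-8.73804873 12.05409025 17.69266585] [4.36527042 3.38670528 0.06553491] [0.55852009 0.17140989 0.25792549] 0.010741907089904898
-0.09491371990354151 0.17842549067929525
```

View pics/s29c.png

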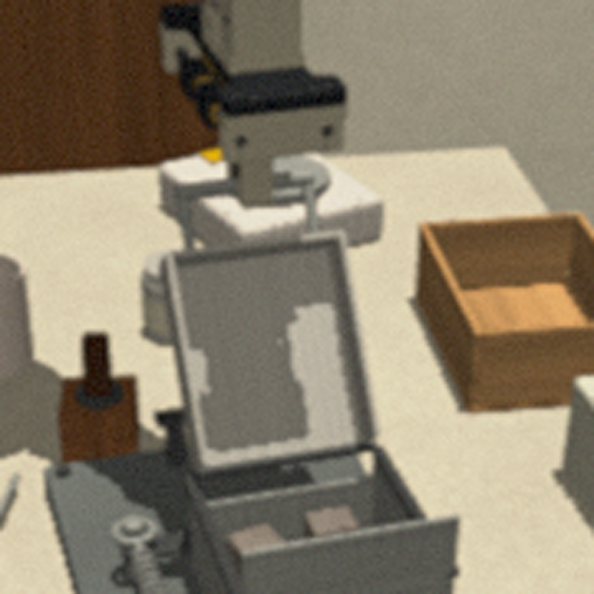

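The tray is empty and briquettes show in the hopper. I'll lower it along the same arc.

```bash
python3 - <<'E'
from h import *
t=snap('top','t29');cv2.imwrite('pics/t29c.png',cv2.resize(t[180:310,210:395,::-1],None,fx=4.3,fy=4.3,interpolation=cv2.INTER_CUBIC))
E
python3 -m crank '[[[1,8,5,0,0],[1,15,10.5,0,0],[1,23,16,0,0],[1,30,22,0,0],[1,37,28.5,0,0],[1,44,35.5,0,0],[1,50.5,42.5,0,0],[1,56.5,50,0,0],[1,62,57.5,0,0],[1,67.5,66,0,0],[1,72.5,74,0,0],[1,77,82.5,0,0]]]'
python3 - <<'E'
from h import *
o=ctrl.get_obs();print(o['force'],o['tool_pos'],o['opening'])
E
```

```text
clock: 55.42
tool_pos: [0.548, 0.2469, 0.1725]
orientation: [-90.1, -0.1, 97.8]
force: [-0.6, 4.3, 2.0]
opening: 0.0112
[-0.59048789  4.30315203  2.01045482] [0.54798604 0.24691617 0.17246946] 0.011244325971652078
```

View pics/t29c.png

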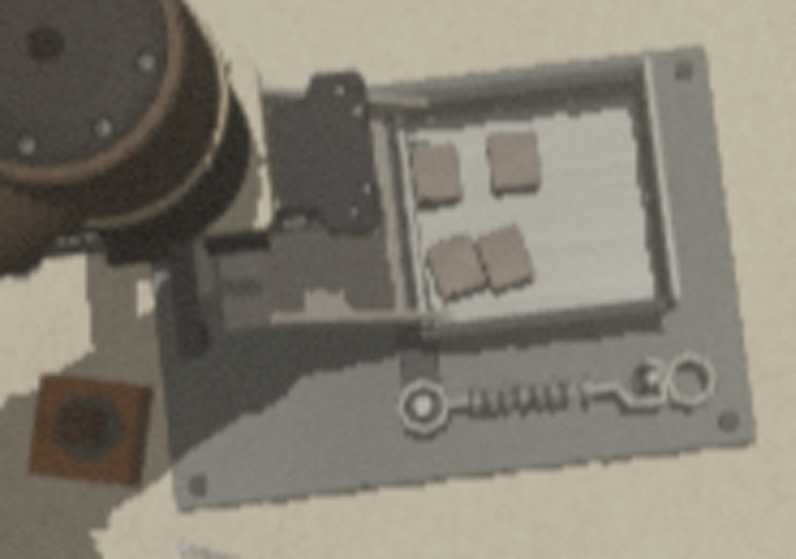

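All four briquettes are in the hopper. I'll bring the tray the rest of the way down.

```bash
python3 -m crank '[[[1,4,9,0,0],[1,7.5,17.5,0,0],[1,10.5,26.5,0,0],[1,13,36,0,0],[1,15.5,45,0,0],[1,17,55,0,0],[1,18,64,0,0],[1,19,74,0,0],[1,19,83,0,0],[1,19,90,0,0],[1,19,93,0,0],[1,19,93,0,0]]]'
python3 - <<'E'
from h import *
o=ctrl.get_obs();print(o['force'],o['tool_pos'],o['opening'])
im=snap('side','s30')
cv2.imwrite('pics/s30c.png',cv2.resize(im[100:260,240:400,::-1],None,fx=3.7,fy=3.7,interpolation=cv2.INTER_CUBIC))
E
```

```text
clock: 56.92
tool_pos: [0.5454, 0.2654, 0.0787]
orientation: [-90.0, -0.0, 97.7]
force: [-0.4, 5.8, -1.1]
opening: 0.011
[-0.37294737  5.80599222 -1.11693612] [0.54541356 0.26542597 0.07865136] 0.011042647926494505
```

View pics/s30c.png

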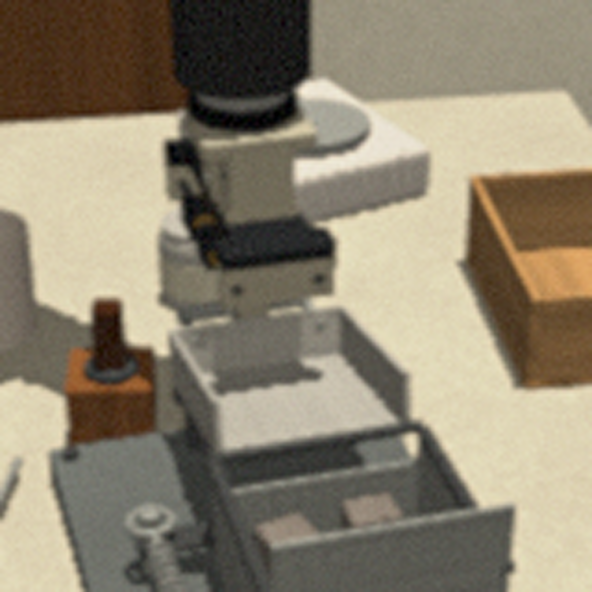

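Down and empty. I'll open to about 26 mm as before, then rise straight up.

```bash
python3 -m crank '[[[0.4,0,0,0,0],[0.4,0,0,0,0],[0.4,0,0,0,0],[0.4,0,0,0,0],[0.4,0,-20,0,0],[0.4,0,-60,0,0],[0.4,0,-110,0,0],[0.4,0,-160,0,0],[0.4,0,-200,0,0],[0.4,0,-200,0,0]]]'
python3 -m crank '[[[0.4,60,0,0,0],[0.4,100,0,0,0],[0.4,100,0,0,0],[0.4,100,0,0,0]]]'
python3 - <<'E'
from h import *
o=ctrl.get_obs();print(o['force'],o['tool_pos'],o['clock'])
im=snap('side','s31')
cv2.imwrite('pics/s31c.png',cv2.resize(im[140:420,200:420,::-1],None,fx=2.1,fy=2.1,interpolation=cv2.INTER_CUBIC))
t=snap('top','t31')
E
```

```text
clock: 58.22
tool_pos: [0.5465, 0.2655, 0.2832]
orientation: [-90.3, -0.2, 97.7]
force: [-0.1, 0.5, -0.1]
opening: 0.0265
clock: 58.72
tool_pos: [0.5313, 0.3635, 0.2782]
orientation: [-89.9, 0.1, 97.7]
force: [0.3, 0.2, -0.3]
opening: 0.0263
[ 0.33142326  0.22886036 -0.34844479] [0.53130697 0.36352469 0.27816118] 58.725
```

View pics/s31c.png

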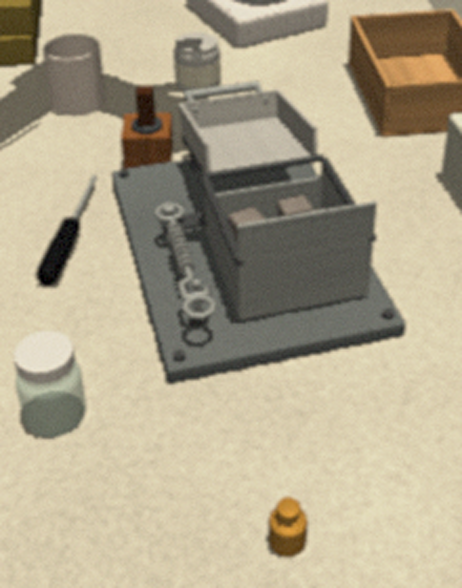

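View pics/t31.png

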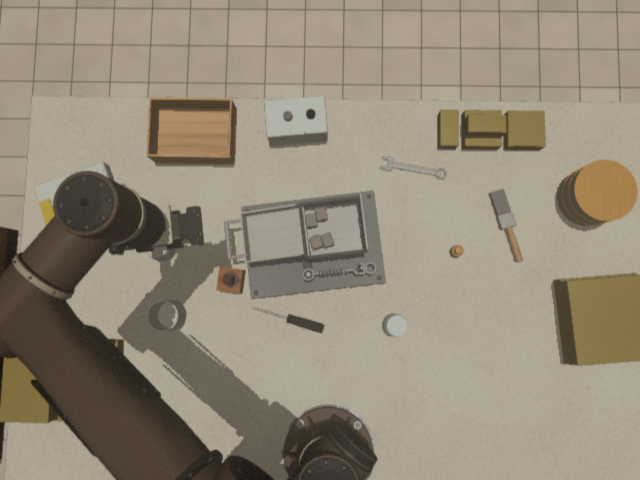

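The last two views show the hook on the post at (362,269), the puller upright at (230,280) and the tray down and empty. Four briquettes lie in the hopper, and the gripper is clear of everything.

```bash
python3 -c "
from plant import ctrl
print(ctrl.close_job())"
```

```text
the job is handed in; nothing more can be done
None
```

The feeder is ready and the job is handed in, at about 59 s of the 210 s allowed.

- **Spring:** I stretched it onto the anchor post with the puller. On the first swing, at about 0.05 m of stretch, something stopped the hook at about 10 N. I took this to be the hook's ferrule against the post, backed off and swung again at about 0.044 m. That swing touched the post lightly (about 3 N) and the hook caught. The load on the tool then dropped to zero, and both cameras show the hook seated on the post.
- **Puller:** it is back upright in its stand.
- **Briquettes:** there were four. I put all of them in the tray, then tipped it by its bar to about 1.1 rad. The top view shows all four in the hopper and none left on the bench.
- **Tray:** it is back down on its rest and empty. The highest force while tipping was about 23 N, at the top of the swing.
- **Other things:** the weight, jar, brush, wrench and screwdriver look where they were. In the last top view the arm partly hides the tin, but the side view shows it in place. The mug also looks where it was.

Each briquette grasp showed about 5 N of upward force on the gripper as it closed, and I did not find out why. No final check failed or disagreed.

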